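# Light the tall objective for inspection

## Robot

A 6-joint arm with a two-finger parallel gripper is mounted at the origin on the work surface. World frame = base frame: x ahead of the robot, y to its left, z up, the work surface at z = 0. Lengths are in m, angles in rad, forces in N, time in s.
With the tool pointing down it reaches from about 0.35 to 0.85 m from the base axis. Payload 8.1 kg.
Tool frame: the origin (TCP) lies on the mounting face of the last link; the fingertips stand 186 mm ahead of it and the grasp point (between the pads) lies 167 mm ahead of it; y points along the fingers, x is the direction in which the jaws open and shut, and the axes are right-handed (so a half turn about y gives the same grasp; the last joint's range is limited). The gripper opens to 93 mm and grips with 3 to 60 N. Pads are 15 mm wide; open, the fingers measure 128 mm over their backs; the gripper's body (75 mm by 188 mm) begins 65 mm behind the grasp point.
Start: joints at [-1.219, 0.13, 1.488, -0, 1.523, -0.085], TCP at [0.254, -0.544, 0.405] pointing down, gripper open.
Joint ranges: [-2.96, 2.96], [-0.89, 2.26], [0.02, 2.5], [-1.34, 4.48], [0, 2.73], [-2.66, 2.66]. Speed limits (rad/s): [2.39, 2.39, 2.79, 3.14, 3.14, 3.14].

## Interface

Orientations are given as a rotation vector (axis times angle).
In Python, from plant import robot, imaging gives the robot as it stands.
- The arm moves only by the shell command python3 -m inch 'ROWS' [OPENING] [FORCE]. ROWS is JSON, a list of rows, each an object of numbers: "x", "y", "z": the shift along the tool's x, y, z in mm; "twist": the turn about the tool's y in rad. In form: [{"x": .., "y": .., "z": .., "twist": ..}, ...]. A call has 1 to 12 rows; each row shifts and turns the commanded pose from where the row before left it, along the tool's axes as they then stand; what a row does not reach is not made up. A row lasts 1/10 s, in which the tool goes at most 50 mm and 8.59 degrees, less where a joint would pass 70% of its speed; a pose out of reach is approached as far as the arm can. A call with a gripper value outside its range is refused whole. OPENING is the gripper command: -1 is shut, 1 is fully open, values between are in proportion, set as the call begins (- or left out, the last holds). The fingers move at their own pace and stop on an object; FORCE is the grip in N (left out, the last holds). Time passes only in rows, so rows that do not move let the fingers close. It gives the time, the measured TCP pose, the force and the opening at its end, in the units of the state.
- robot.read_state(): the state, without advancing time (a new reading comes with each control period).
- imaging.read_camera(name): name is "side" or "top"; returns a dict with "color" (480x640x3 uint8, red, green, blue), "depth" (480x640 float32, m along the optical axis (not along the pixel's ray), 0 where there is no reading), "fx", "fy", "cx", "cy" (pixels), "rvec" (rotation vector, rad) and "tvec" (3), from world to camera coordinates, as OpenCV has them. Camera axes: x right, y down, z forward; pixel columns grow to the right and rows downward; lengths in m; the calibration is good to about 2 mm. A picture is of the moment at which its call begins.
- robot.close_job(): hands the job in, once; it reports no verdict.
The state is a dict: "t": time; "q": joint angles; "dq": joint speeds; "joint_torque": joint torques, N m; "tool_pos": TCP position; "orientation": TCP orientation; "force": force on the tool from outside, world axes, zero at the start; "wrist_torque": the same for the moment, N m; "opening": finger opening in m.
Only numpy, scipy, OpenCV 4.12 (cv2) and the standard library are available. Lean on these libraries where they do the work, as an engineer would, in place of code of your own. Each camera call takes 0.05 s, during which the arm holds its last target.

## Task

Swap the two microscope objectives, so that the tall one stands flat inside the rim of the raised inspection stand and the squat one flat inside the rim of the low dish; keep both upright, set them down rather than dropping them (the empty cork mat is there for parking one), and leave the other things on the bench alone. Then draw the torch out of its upright holder and tip it to a slant of about 45 degrees, lens end down, so that it points at the lens on top of the tall objective from about 8 cm away without touching it. Finish while still holding the torch there in the air, steady: do not put it down or let go.

Things in the scene. Friction and masses are not known exactly. Their poses are not given: they have to be found in the camera images.
- tall_mid (a point): centre of the tall objective (half-way up, on its axis), which stands upright at the start in the low dish: steel, 80 mm high; lower 58 mm a plain barrel 34 mm across, then tapering to a 20 mm nose. About 160 g. z = its axis, up. Flat underside 40 mm below this point
- tall_lens (a point): centre of the small glass lens on top of the tall objective, 40 mm above tall_mid
- squat_mid (a point): centre of the squat objective (half-way up, on its axis), which stands upright at the start on the inspection stand: steel, 48 mm high; lower 34 mm a plain barrel 40 mm across, then tapering to a 24 mm nose. About 160 g. z = its axis, up. Flat underside 24 mm below this point
- stand_top (a point): centre of the seat of the raised inspection stand (fixed): a dark steel round pedestal 72 mm across on a square foot 90 x 90 x 8 mm; the seat, 22 mm above the bench, is a round recess 64 mm across inside a rim that rises 3 mm above it. z up
- dish_floor (a point): centre of the floor of the low dish (fixed): dark steel, round, 72 mm across; the floor, 3 mm above the bench, is 64 mm across inside a rim that rises 3 mm above it. z up
- mat_top (a point): centre of the top of the empty cork mat (fixed), 80 x 80 mm, 3 mm thick: a free place for parking one objective
- holder_mouth (a point): centre of the mouth of the torch holder (fixed): an upright black tube 40 mm across, 32 mm bore, its mouth 65 mm above the bench, bore 57 mm deep, on a square foot 80 x 80 x 8 mm. z up
- torch_mid (a point): centre of the torch (half-way along, on its axis): aluminium, round, 125 mm long, about 90 g; a head 26 mm across for 26 mm at the lens end, tapering by 32 mm from the lens to a body 22 mm across to the other end, where there is a 12 mm rubber button 3 mm high. At the start it stands loosely in the holder, lens end down, with 68 mm showing above the mouth. z = its axis, from the lens end towards the tail
- torch_lens (a point): centre of the torch's lens face, 62.5 mm from torch_mid towards -z of the torch; the light goes out along -z
- oil: bystander, leave alone: small amber oil bottle, 32 across, 65 high (mm); origin at its underside
- slidebox: bystander, leave alone: closed grey slide box, 90 x 140, 32 high (mm); origin at its underside
- driver: bystander, leave alone: screwdriver lying down, black handle, some 200 long (mm); origin at its underside
- jar: bystander, leave alone: white open jar, 64 across, 60 high (mm); origin at its underside
- cap: bystander, leave alone: black lens cap, a disc 42 across, 14 high (mm); origin at its underside
- bottle: bystander, leave alone: white bottle with a paper band, 56 across, 120 high (mm); origin at its underside
There are look-alikes about, which are no part of the job. What is shaped like the part that bears squat_mid but green or red is not meant.

How it is judged:
By the outcome, as a careful person would: the job done as asked, in the order asked, and still so for the second after the job is handed in, while the arm keeps its last pose, push and grip.
It also fails if it takes over 72 s, if anything falls off the work surface, if the arm or the gripper's body presses on something with over 40 N, if the wrist force passes 120 N, or if a joint passes its speed limit or range.

## Working session

There is one attempt and no reset: what is moved stays moved. The work goes in short steps, Python scripts to look and compute and a shell command to move; the robot and the scene stay as the last step left them, time stands still between calls to the robot, and variables do not carry over. Pictures are saved under pics/ and viewed, and the job is handed in when it is done.

```bash
ls; mkdir -p pics; python3 - <<'E'
from plant import robot, imaging
import cv2
s=robot.read_state(); print({k:(v if not hasattr(v,'round') else v) for k,v in s.items()})
for n in("side","top"):
    c=imaging.read_camera(n); cv2.imwrite(f"pics/{n}0.png",c["color"][:,:,::-1]); print(n,c["fx"],c["fy"],c["cx"],c["cy"],c["rvec"],c["tvec"])
E
```

```text
pics
{'t': 0.0, 'q': array([-1.21945199e+00,  1.31139622e-01,  1.48925624e+00,  2.17392899e-05,
        1.52298806e+00, -8.54216287e-02]), 'dq': array([-0.00176087, -0.00083351,  0.00222928, -0.00086572, -0.00116438,
       -0.00148797]), 'joint_torque': array([-4.46054764e-04, -5.59829879e+01, -4.91766715e+01,  7.68404338e-02,
        3.53247975e-02, -1.83717116e-04]), 'tool_pos': array([ 0.25374208, -0.54345906,  0.40371266]), 'orientation': array([-1.38360208,  0.88276571, -0.8804511 ]), 'force': array([ 0.4656446 ,  0.50661271, -1.15202204]), 'wrist_torque': array([ 0.02907657, -0.04167213, -0.05635362]), 'opening': 0.0928612446530771}
side 547.4027708243424 547.4027708243424 327.8680946837338 242.09183546556886 [ 0.96883311 -2.45183219  1.0635255 ] [0.4599401  0.31585621 0.90069123]
top 467.028073504359 467.028073504359 315.2499724670607 241.94091040933182 [ 2.15407072 -2.11740903  0.16446064] [-0.00095897  0.59735408  0.94929824]
```

```bash
python3 - <<'E'
import cv2,numpy as np
print(cv2.Rodrigues(np.array([-1.38360208,  0.88276571, -0.8804511]))[0].round(3))
E
```

```text
[[ 0.423 -0.001  0.906]
 [-0.906  0.002  0.423]
 [-0.002 -1.     0.   ]]
```

View pics/side0.png

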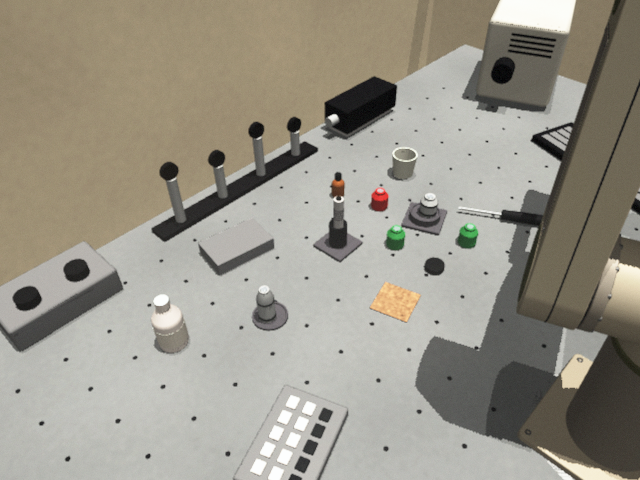

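View pics/top0.png

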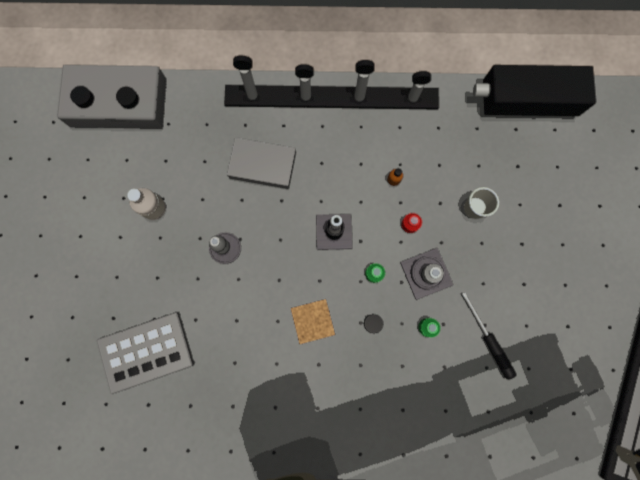

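```bash
cat > h.py <<'E'
import cv2,numpy as np
from plant import robot, imaging
def cloud(n,c=None):
    c=c or imaging.read_camera(n)
    d=c["depth"].astype(float); v,u=np.mgrid[:480,:640]
    P=np.stack([(u-c["cx"])/c["fx"]*d,(v-c["cy"])/c["fy"]*d,d],-1)
    R=cv2.Rodrigues(np.array(c["rvec"],float))[0]
    W=(P-np.array(c["tvec"]).ravel())@R   # R^T (P-t)
    W[d==0]=np.nan
    return c,W
def ray(c,u,v,z):
    R=cv2.Rodrigues(np.array(c["rvec"],float))[0]; t=np.array(c["tvec"]).ravel()
    o=-R.T@t; d=R.T@np.array([(u-c["cx"])/c["fx"],(v-c["cy"])/c["fy"],1])
    return o+d*(z-o[2])/d[2]
def proj(c,p):
    R=cv2.Rodrigues(np.array(c["rvec"],float))[0]; t=np.array(c["tvec"]).ravel()
    q=R@np.array(p)+t; return np.array([c["fx"]*q[0]/q[2]+c["cx"],c["fy"]*q[1]/q[2]+c["cy"]])
def state():
    s=robot.read_state(); print("t",round(s["t"],2),"pos",s["tool_pos"].round(4),"open",round(s["opening"],4),"F",s["force"].round(1)); R=cv2.Rodrigues(s["orientation"])[0]; print(R.round(3)); return s,R
E
python3 - <<'E'
from h import *
for n in("top","side"):
    c,W=cloud(n); np.savez(f"c_{n}.npz",W=W,color=c["color"])
    R=cv2.Rodrigues(np.array(c["rvec"],float))[0]; print(n,"cam at",-R.T@np.array(c["tvec"]).ravel())
    pts={"top":dict(dish=(225,248),stand=(427,273),mat=(313,321),torch=(336,222),green=(375,272),green2=(430,327),red=(412,223),oil=(397,177),jar=(482,203),cap=(373,323),bottle=(140,197),slide=(262,163),bench=(300,270)),"side":dict(dish=(266,300),stand=(428,205),mat=(396,301),torch=(338,210),green=(397,237),green2=(468,236))}[n]
    for k,(u,v) in pts.items(): print(k,W[v,u].round(3))
E
```

```text
top cam at [0.43914869 0.00231594 1.03205767]
dish [0.582 0.203 0.042]
stand [ 0.534 -0.225  0.06 ]
mat [0.43  0.011 0.006]
torch [ 0.623 -0.031  0.137]
green [ 0.535 -0.118  0.048]
green2 [ 0.423 -0.231  0.048]
red [ 0.643 -0.198  0.045]
oil [ 0.745 -0.167  0.045]
jar [ 0.699 -0.364  0.006]
cap [ 0.429 -0.118  0.01 ]
bottle [0.673 0.365 0.114]
slide [0.778 0.132 0.028]
bench [0.541 0.042 0.002]
side cam at [0.02855299 0.63541132 0.84734403]
dish [0.579 0.224 0.069]
stand [ 0.527 -0.22   0.062]
mat [0.43  0.013 0.005]
torch [ 0.624 -0.024  0.111]
green [ 0.526 -0.109  0.039]
green2 [ 0.415 -0.22   0.036]
```

```bash
python3 - <<'E'
from plant import imaging
import cv2
c=imaging.read_camera("top")["color"][:,:,::-1]
a=cv2.resize(c[205:350,190:350],(800,725),interpolation=2)[:600]
cv2.imwrite("pics/topA.png",a)
a=cv2.resize(c[200:350,340:500],(640,600),interpolation=2); cv2.imwrite("pics/topB.png",a)
c=imaging.read_camera("side")["color"][:,:,::-1]
a=cv2.resize(c[160:340,230:470],(800,600),interpolation=2); cv2.imwrite("pics/sideA.png",a)
E
```

```text
(no output)
```

View pics/topB.png

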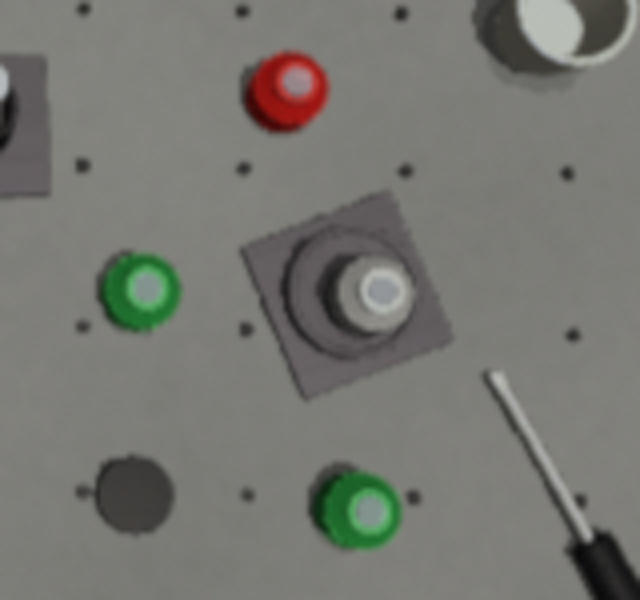

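View pics/topA.png

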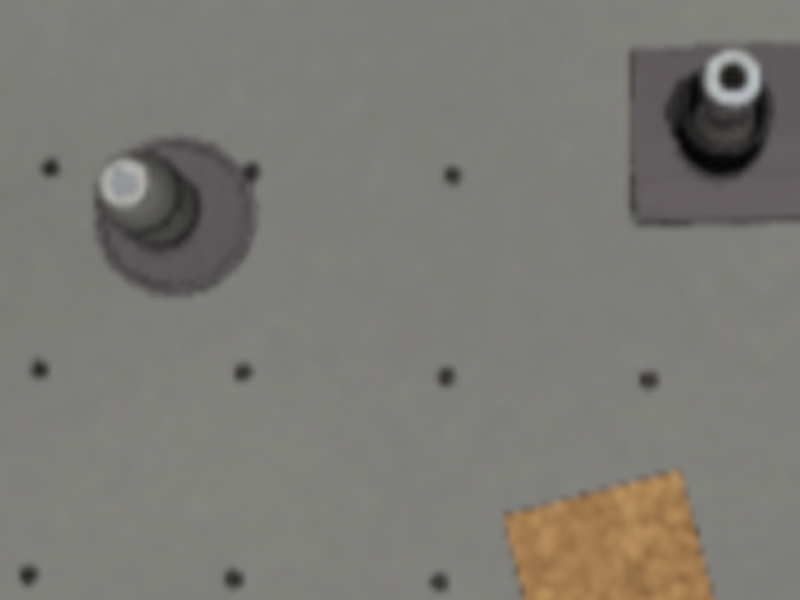

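View pics/sideA.png

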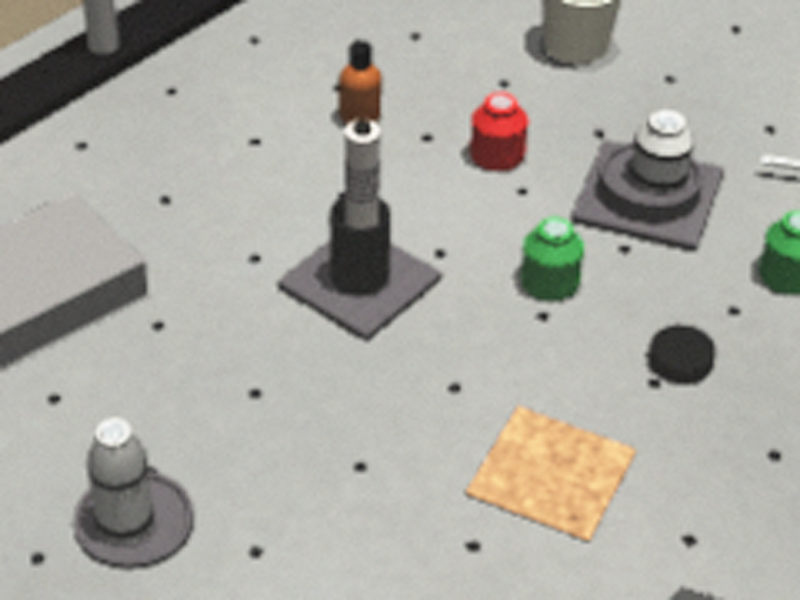

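```bash
python3 - <<'E'
from h import *
ct,Wt=cloud("top"); cs,Ws=cloud("side")
for k,(a,b,z) in dict(tall=((214.6,241.6),(263.9,289.6),.083),squat=((435.8,272.8),(430.1,196.6),.070),torch=((336.6,220.4),(338.9,198.1),.136)).items():
    print(k,"top",ray(ct,*a,z)[:2].round(4),"side",ray(cs,*b,z)[:2].round(4))
print("dish",ray(ct,225.3,248.3,.006)[:2],"stand",ray(ct,427.2,273,.025)[:2])
# cloud checks
for n,W in(("top",Wt),("side",Ws)):
    for k,xy,z0,z1,r in(("tallbarrel",(.575,.215),.02,.055,.04),("tallnose",(.575,.215),.078,.09,.03),("squatnose",(.53,-.23),.066,.075,.03),("squatbarrel",(.53,-.23),.032,.053,.03),("torchbody",(.605,-.025),.08,.13,.03),("standrim",(.53,-.22),.0235,.028,.042),("dishrim",(.565,.2),.0015,.009,.036)):
        m=(np.hypot(W[...,0]-xy[0],W[...,1]-xy[1])<r)&(W[...,2]>z0)&(W[...,2]<z1)
        p=W[m]; 
        if len(p)>4: print(n,k,len(p),"mean",p.mean(0).round(4),"mid",((p.max(0)+p.min(0))/2).round(4),"ext",np.ptp(p,0).round(3))
hsv=cv2.cvtColor(ct["color"],cv2.COLOR_RGB2HSV)
m=cv2.inRange(hsv,(8,100,100),(22,255,255)); m[:290]=0;m[350:]=0
k=cv2.findContours(m,0,1)[0]; k=max(k,key=cv2.contourArea); r=cv2.minAreaRect(k); print("mat",r,ray(ct,*r[0],.003)[:2])
E
```

```text
tall top [0.5888 0.2164] side [0.591  0.2174]
squat top [ 0.5334 -0.2406] side [ 0.5357 -0.2395]
torch top [ 0.6265 -0.0324] side [ 0.6288 -0.0318]
dish [0.5863096  0.20920062] stand [ 0.53709682 -0.23336726]
top tallbarrel 55 mean [0.5839 0.2055 0.0371] mid [0.5877 0.2104 0.0381] ext [0.027 0.022 0.034]
top tallnose 77 mean [0.5906 0.216  0.0831] mid [0.5913 0.2161 0.0836] ext [0.02  0.02  0.009]
top squatnose 111 mean [ 0.5355 -0.2392  0.0704] mid [ 0.536  -0.2394  0.0704] ext [0.023 0.024 0.009]
top squatbarrel 44 mean [ 0.5308 -0.2247  0.0409] mid [ 0.5336 -0.2314  0.0424] ext [0.035 0.023 0.02 ]
top torchbody 54 mean [ 0.6207 -0.0307  0.1073] mid [ 0.626  -0.0315  0.1058] ext [0.017 0.022 0.048]
top standrim 175 mean [ 0.5343 -0.222   0.025 ] mid [ 0.5372 -0.2296  0.0257] ext [0.065 0.058 0.004]
top dishrim 347 mean [0.5685 0.2007 0.0039] mid [0.5652 0.2007 0.0052] ext [0.071 0.07  0.007]
side tallbarrel 198 mean [0.5813 0.2263 0.0368] mid [0.5866 0.2204 0.0373] ext [0.029 0.032 0.035]
side tallnose 86 mean [0.5902 0.2197 0.0829] mid [0.5907 0.2195 0.0829] ext [0.022 0.021 0.01 ]
side squatnose 74 mean [ 0.535  -0.2349  0.0702] mid [ 0.5359 -0.236   0.0702] ext [0.026 0.027 0.008]
side squatbarrel 120 mean [ 0.5292 -0.2249  0.0417] mid [ 0.5354 -0.2305  0.0427] ext [0.039 0.031 0.021]
side torchbody 188 mean [ 0.6238 -0.0243  0.1058] mid [ 0.6258 -0.0276  0.1048] ext [0.017 0.023 0.05 ]
side standrim 140 mean [ 0.5314 -0.2218  0.0254] mid [ 0.5379 -0.2295  0.0257] ext [0.067 0.064 0.004]
side dishrim 431 mean [0.5661 0.2023 0.004 ] mid [0.564  0.2    0.0052] ext [0.068 0.071 0.007]
mat ((312.23651123046875, 321.1369323730469), (36.459266662597656, 36.3304328918457), 75.0685806274414) [0.43011333 0.01310675]
```

```bash
cat > go.py <<'E'
import sys
from h import *
s,R=state()
g=s["tool_pos"]+R[:,1]*0.167
t=np.array([float(a) for a in sys.argv[1:4]])
print("grasp pt",g.round(4),"tool delta mm (to grasp target)",(R.T@(t-g)*1000).round(1))
E
python3 -m inch '[{"x":-15.7,"z":38.3},{"x":-15.7,"z":38.3},{"x":-15.7,"z":38.3},{"x":-15.7,"z":38.3},{"x":-15.7,"z":38.3},{"x":-15.7,"z":38.3},{"x":-15.7,"z":38.3},{"x":-15.7,"z":38.3},{"x":-15.7,"z":38.3},{"x":-15.7,"z":38.3},{"y":10},{"y":0}]' 1 30
python3 go.py .535 -.2395 .050
```

```text
t 0.4 pos [ 0.2538 -0.5436  0.4046] open 0.0929 F [-0.3  0.3  0.7]
[[ 0.423 -0.     0.906]
 [-0.906  0.     0.423]
 [-0.    -1.     0.   ]]
grasp pt [ 0.2538 -0.5436  0.2376] tool delta mm (to grasp target) [-156.6  187.6  383.4]$[0]: bad value
```

```bash
python3 -m inch '[{"x":-15,"y":0,"z":38,"twist":0},{"x":-15,"y":0,"z":38,"twist":0},{"x":-16,"y":0,"z":38,"twist":0},{"x":-16,"y":0,"z":39,"twist":0},{"x":-16,"y":0,"z":38,"twist":0},{"x":-16,"y":0,"z":39,"twist":0},{"x":-16,"y":0,"z":38,"twist":0},{"x":-16,"y":0,"z":39,"twist":0},{"x":-16,"y":0,"z":38,"twist":0},{"x":-15,"y":0,"z":38,"twist":0},{"x":0,"y":10,"z":0,"twist":0},{"x":0,"y":0,"z":0,"twist":0}]' 1 30
python3 go.py .535 -.2395 .050
```

```text
t: 1.6
tool_pos: [0.5346, -0.2385, 0.3931]
orientation: [-1.386, 0.882, -0.878]
force: [-0.5, -0.4, -0.7]
opening: 0.0931
t 1.6 pos [ 0.5346 -0.2385  0.3931] open 0.0931 F [-0.5 -0.4 -0.7]
[[ 0.425 -0.002  0.905]
 [-0.905  0.001  0.425]
 [-0.002 -1.    -0.002]]
grasp pt [ 0.5342 -0.2383  0.2261] tool delta mm (to grasp target) [  1.7 176.1   0.5]
```

```bash
python3 -m inch '[{"x":1,"y":40,"z":0,"twist":0},{"x":0,"y":40,"z":0,"twist":0},{"x":0,"y":40,"z":0,"twist":0},{"x":0,"y":30,"z":0,"twist":0},{"x":0,"y":16,"z":0,"twist":0},{"x":0,"y":10,"z":0,"twist":0},{"x":0,"y":0,"z":0,"twist":0}]' 1 30
python3 go.py .535 -.2395 .050; python3 - <<'E'
from h import *
cs=imaging.read_camera("side"); cv2.imwrite("pics/s1.png",cv2.resize(cs["color"][130:280,350:550,::-1],(800,600),interpolation=2))
E
```

```text
t: 2.3
tool_pos: [0.5344, -0.2408, 0.2183]
orientation: [-1.385, 0.883, -0.881]
force: [0.3, 0.0, -0.6]
opening: 0.093
t 2.3 pos [ 0.5344 -0.2408  0.2183] open 0.093 F [ 0.3  0.  -0.6]
[[ 0.422 -0.001  0.906]
 [-0.906  0.     0.422]
 [-0.001 -1.    -0.001]]
grasp pt [ 0.5343 -0.2407  0.0513] tool delta mm (to grasp target) [-0.8  1.3  1.2]
```

View pics/s1.png

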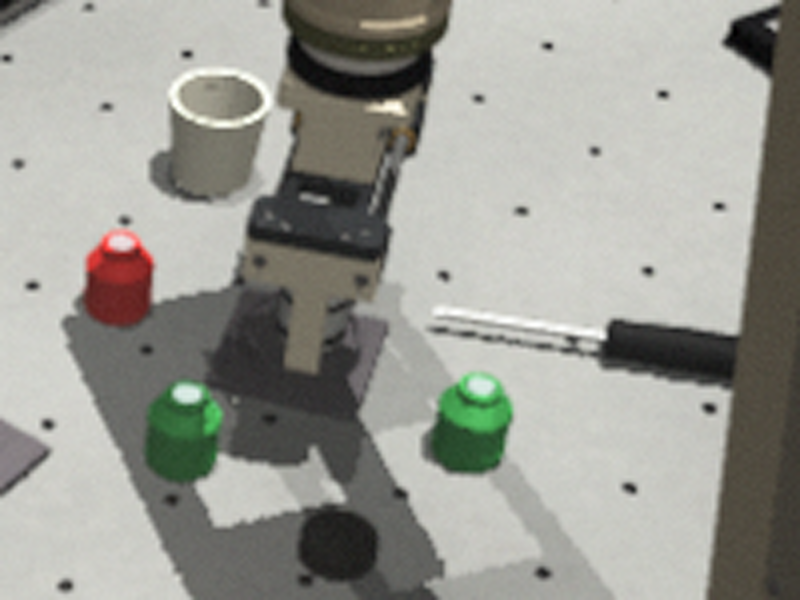

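The fingers straddle the squat objective, with nothing else near. Closing now.

```bash
python3 -m inch '[{"x":0,"y":0,"z":1,"twist":0},{"x":0,"y":0,"z":0,"twist":0},{"x":0,"y":0,"z":0,"twist":0},{"x":0,"y":0,"z":0,"twist":0},{"x":0,"y":0,"z":0,"twist":0},{"x":0,"y":0,"z":0,"twist":0},{"x":0,"y":0,"z":0,"twist":0}]' -1 30
python3 go.py .535 -.2395 .050
```

```text
t: 3.05
tool_pos: [0.5358, -0.2398, 0.2187]
orientation: [-1.385, 0.882, -0.882]
force: [0.0, 0.3, 0.2]
opening: 0.0413
t 3.05 pos [ 0.5358 -0.2398  0.2187] open 0.0413 F [0.  0.3 0.2]
[[ 0.423 -0.     0.906]
 [-0.906  0.     0.423]
 [-0.    -1.    -0.   ]]
grasp pt [ 0.5357 -0.2398  0.0517] tool delta mm (to grasp target) [-0.6  1.7 -0.6]
```

```bash
python3 -m inch '[{"x":0,"y":0,"z":0,"twist":0},{"x":0,"y":0,"z":0,"twist":0},{"x":0,"y":-10,"z":0,"twist":0},{"x":0,"y":-20,"z":0,"twist":0},{"x":0,"y":-30,"z":0,"twist":0},{"x":0,"y":-20,"z":0,"twist":0},{"x":0,"y":-10,"z":0,"twist":0},{"x":0,"y":0,"z":0,"twist":0}]' -1 30
python3 go.py .430 .013 .032
```

```text
t: 3.85
tool_pos: [0.5363, -0.2402, 0.3109]
orientation: [-1.385, 0.879, -0.885]
force: [-0.1, 0.3, -1.0]
opening: 0.0389
t 3.85 pos [ 0.5363 -0.2402  0.3109] open 0.0389 F [-0.1  0.3 -1. ]
[[ 0.423  0.003  0.906]
 [-0.906 -0.002  0.423]
 [ 0.003 -1.     0.002]]
grasp pt [ 0.5368 -0.2405  0.1439] tool delta mm (to grasp target) [-275.2  111.1   10.2]
```

```bash
python3 -m inch '[{"x":-15,"y":0,"z":0,"twist":0},{"x":-30,"y":0,"z":1,"twist":0},{"x":-40,"y":0,"z":2,"twist":0},{"x":-40,"y":0,"z":2,"twist":0},{"x":-40,"y":0,"z":2,"twist":0},{"x":-40,"y":0,"z":2,"twist":0},{"x":-35,"y":0,"z":1,"twist":0},{"x":-25,"y":0,"z":0,"twist":0},{"x":-10,"y":0,"z":0,"twist":0},{"x":0,"y":0,"z":0,"twist":0},{"x":0,"y":0,"z":0,"twist":0}]' -1 30
python3 go.py .430 .013 .032;  python3 - <<'E'
from h import *
cs=imaging.read_camera("side"); cv2.imwrite("pics/s2.png",cs["color"][:,:,::-1])
E
```

```text
t: 4.95
tool_pos: [0.4287, 0.0131, 0.3084]
orientation: [-1.385, 0.882, -0.882]
force: [-0.1, 0.2, -1.4]
opening: 0.04
t 4.95 pos [0.4287 0.0131 0.3084] open 0.04 F [-0.1  0.2 -1.4]
[[ 0.423 -0.     0.906]
 [-0.906 -0.     0.423]
 [ 0.    -1.    -0.   ]]
grasp pt [0.4287 0.013  0.1414] tool delta mm (to grasp target) [  0.5 109.4   1.3]
```

View pics/s2.png

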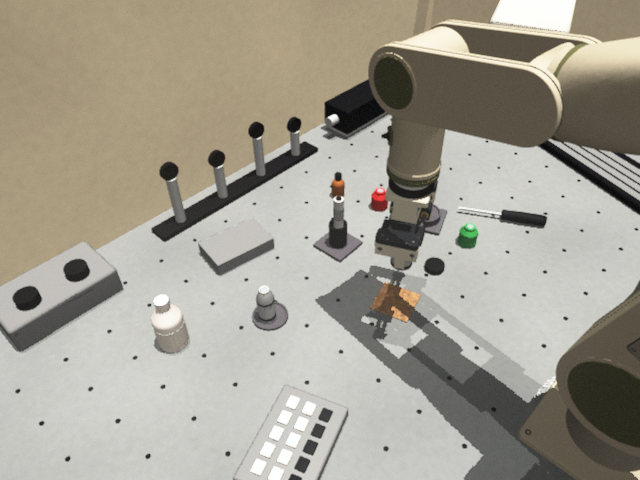

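```bash
python3 -m inch '[{"x":0,"y":15,"z":0,"twist":0},{"x":0,"y":30,"z":0,"twist":0},{"x":0,"y":30,"z":0,"twist":0},{"x":0,"y":20,"z":0,"twist":0},{"x":0,"y":8,"z":0,"twist":0},{"x":0,"y":3,"z":0,"twist":0},{"x":0,"y":1,"z":0,"twist":0},{"x":0,"y":1,"z":0,"twist":0},{"x":0,"y":0,"z":0,"twist":0},{"x":0,"y":0,"z":0,"twist":0}]' -1 30
python3 go.py .430 .013 .032
```

```text
t: 6.0
tool_pos: [0.429, 0.0135, 0.2015]
orientation: [-1.384, 0.88, -0.883]
force: [0.2, -0.5, -2.3]
opening: 0.0393
t 6.0 pos [0.429  0.0135 0.2015] open 0.0393 F [ 0.2 -0.5 -2.3]
[[ 0.423  0.001  0.906]
 [-0.906 -0.     0.423]
 [ 0.001 -1.     0.001]]
grasp pt [0.4292 0.0135 0.0345] tool delta mm (to grasp target) [0.8 2.5 0.5]
```

```bash
python3 -m inch '[{"x":0,"y":1,"z":0,"twist":0},{"x":0,"y":0.5,"z":0,"twist":0},{"x":0,"y":0,"z":0,"twist":0}]' -1 30; python3 -m inch '[{"x":0,"y":0.5,"z":0,"twist":0},{"x":0,"y":0,"z":0,"twist":0}]'
```

```text
t: 6.3
tool_pos: [0.4287, 0.0136, 0.1996]
orientation: [-1.385, 0.881, -0.882]
force: [-0.8, -0.5, 3.2]
opening: 0.0395
t: 6.5
tool_pos: [0.4288, 0.0136, 0.1996]
orientation: [-1.385, 0.881, -0.882]
force: [-5.1, 0.9, 10.2]
opening: 0.0395
```

```bash
python3 -m inch '[{"x":0,"y":-0.5,"z":0,"twist":0},{"x":0,"y":0,"z":0,"twist":0}]'; python3 -m inch '[{"x":0,"y":0,"z":0,"twist":0},{"x":0,"y":0,"z":0,"twist":0},{"x":0,"y":0,"z":0,"twist":0},{"x":0,"y":0,"z":0,"twist":0},{"x":0,"y":0,"z":0,"twist":0},{"x":0,"y":-20,"z":0,"twist":0},{"x":0,"y":-40,"z":0,"twist":0},{"x":0,"y":-40,"z":0,"twist":0},{"x":0,"y":-20,"z":0,"twist":0},{"x":0,"y":0,"z":0,"twist":0}]' 1
python3 go.py .590 .217 .043
```

```text
t: 6.7
tool_pos: [0.4287, 0.0136, 0.1996]
orientation: [-1.384, 0.881, -0.882]
force: [-1.6, 0.5, 5.3]
opening: 0.0394
t: 7.7
tool_pos: [0.4299, 0.0134, 0.3231]
orientation: [-1.382, 0.876, -0.886]
force: [0.2, -1.1, 0.2]
opening: 0.0927
t 7.7 pos [0.4299 0.0134 0.3231] open 0.0927 F [ 0.2 -1.1  0.2]
[[ 0.423  0.007  0.906]
 [-0.906 -0.001  0.423]
 [ 0.003 -1.     0.006]]
grasp pt [0.431  0.0133 0.1561] tool delta mm (to grasp target) [-117.7  114.1  229.5]
```

```bash
python3 -m inch '[{"x":-10,"y":0,"z":20,"twist":0},{"x":-20,"y":0,"z":39,"twist":0},{"x":-20,"y":0,"z":39,"twist":0},{"x":-20,"y":0,"z":39,"twist":0},{"x":-20,"y":0,"z":39,"twist":0},{"x":-18,"y":0,"z":34,"twist":0},{"x":-10,"y":0,"z":20,"twist":0},{"x":0,"y":0,"z":0,"twist":0},{"x":0,"y":0,"z":0,"twist":0}]' 1
python3 go.py .590 .217 .043;  python3 - <<'E'
from h import *
cs=imaging.read_camera("side"); cv2.imwrite("pics/s3.png",cs["color"][:,:,::-1])
E
```

```text
t: 8.6
tool_pos: [0.5865, 0.2178, 0.3172]
orientation: [-1.387, 0.883, -0.88]
force: [-0.5, 0.3, -1.4]
opening: 0.0932
t 8.6 pos [0.5865 0.2178 0.3172] open 0.0932 F [-0.5  0.3 -1.4]
[[ 0.424 -0.003  0.906]
 [-0.906 -0.001  0.424]
 [-0.    -1.    -0.003]]
grasp pt [0.586  0.2176 0.1502] tool delta mm (to grasp target) [  2.2 107.2   3.6]
```

View pics/s3.png

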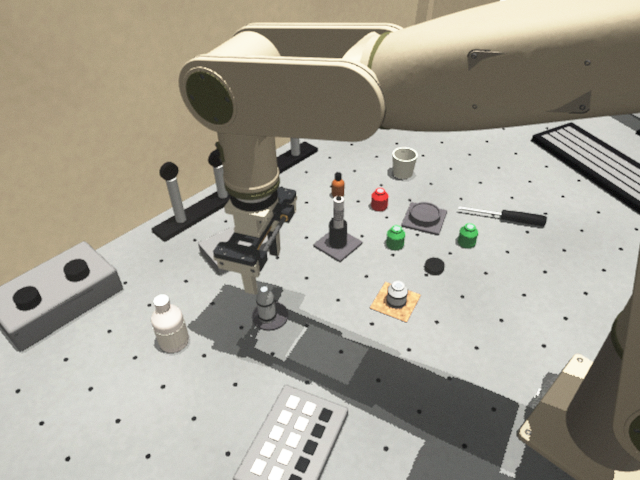

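The squat stands upright on the mat (397,293), and the gripper is above the tall one. The stand is empty now, so I'll measure its seat while descending to grasp the tall one.

```bash
python3 -m inch '[{"x":1,"y":15,"z":2,"twist":0},{"x":1,"y":30,"z":1,"twist":0},{"x":0,"y":30,"z":0,"twist":0},{"x":0,"y":20,"z":0,"twist":0},{"x":0,"y":9,"z":0,"twist":0},{"x":0,"y":3,"z":0,"twist":0},{"x":0,"y":0,"z":0,"twist":0}]' 1
python3 go.py .590 .217 .043;  python3 - <<'E'
from h import *
ct,Wt=cloud("top"); cs,Ws=cloud("side")
for n,W,c in(("top",Wt,ct),("side",Ws,cs)):
    for k,xy,z0,z1,r in(("standtop",(.535,-.232),.018,.035,.045),("squatnose",(.43,.013),.047,.06,.03)):
        m=(np.hypot(W[...,0]-xy[0],W[...,1]-xy[1])<r)&(W[...,2]>z0)&(W[...,2]<z1)
        p=W[m]
        if len(p)>4: print(n,k,len(p),"mean",p.mean(0).round(4),"mid",((p.max(0)+p.min(0))/2).round(4),"ext",np.ptp(p,0).round(3))
cv2.imwrite("pics/t3.png",ct["color"][:,:,::-1])
E
```

```text
t: 9.35
tool_pos: [0.5907, 0.2169, 0.2125]
orientation: [-1.384, 0.882, -0.882]
force: [0.3, 0.5, -0.7]
opening: 0.0929
t 9.35 pos [0.5907 0.2169 0.2125] open 0.0929 F [ 0.3  0.5 -0.7]
[[ 0.423  0.     0.906]
 [-0.906  0.     0.423]
 [ 0.    -1.     0.   ]]
grasp pt [0.5907 0.2169 0.0455] tool delta mm (to grasp target) [-0.4  2.5 -0.6]
top standtop 870 mean [ 0.5394 -0.2361  0.0229] mid [ 0.5396 -0.2365  0.0237] ext [0.07  0.072 0.011]
top squatnose 107 mean [0.4295 0.0125 0.051 ] mid [0.4298 0.011  0.0512] ext [0.023 0.025 0.008]
side standtop 545 mean [ 0.5392 -0.232   0.0235] mid [ 0.5401 -0.2332  0.0241] ext [0.074 0.076 0.012]
side squatnose 112 mean [0.4289 0.0171 0.0517] mid [0.429  0.0156 0.0517] ext [0.023 0.026 0.009]
```

View pics/t3.png

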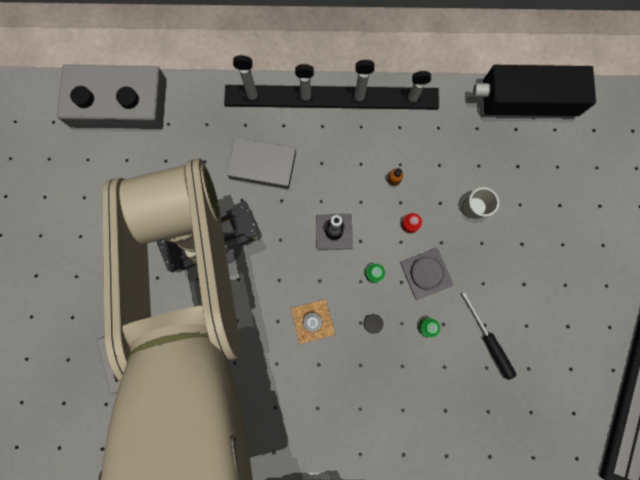

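```bash
python3 -m inch '[{"x":0,"y":0,"z":0,"twist":0},{"x":0,"y":0,"z":0,"twist":0},{"x":0,"y":0,"z":0,"twist":0},{"x":0,"y":0,"z":0,"twist":0},{"x":0,"y":0,"z":0,"twist":0},{"x":0,"y":0,"z":0,"twist":0},{"x":0,"y":0,"z":0,"twist":0},{"x":0,"y":0,"z":0,"twist":0},{"x":0,"y":0,"z":0,"twist":0}]' -1 30;  python3 -m inch '[{"x":0,"y":-10,"z":0,"twist":0},{"x":0,"y":-20,"z":0,"twist":0},{"x":0,"y":-40,"z":0,"twist":0},{"x":0,"y":-30,"z":0,"twist":0},{"x":0,"y":-20,"z":0,"twist":0},{"x":0,"y":0,"z":0,"twist":0},{"x":0,"y":0,"z":0,"twist":0}]'
python3 go.py .5395 -.2345 .065
```

```text
t: 10.35
tool_pos: [0.5906, 0.2173, 0.2122]
orientation: [-1.385, 0.882, -0.882]
force: [-0.2, 0.6, 0.0]
opening: 0.0334
t: 11.05
tool_pos: [0.5905, 0.2172, 0.3323]
orientation: [-1.384, 0.881, -0.882]
force: [0.3, -0.5, -2.3]
opening: 0.033
t 11.05 pos [0.5905 0.2172 0.3323] open 0.033 F [ 0.3 -0.5 -2.3]
[[ 0.423  0.001  0.906]
 [-0.906  0.     0.423]
 [ 0.    -1.     0.001]]
grasp pt [0.5906 0.2172 0.1653] tool delta mm (to grasp target) [ 387.7  100.2 -237.4]
```

```bash
python3 -m inch '[{"x":15,"y":-10,"z":-20,"twist":0},{"x":25,"y":-10,"z":-30,"twist":0},{"x":33,"y":0,"z":-27,"twist":0},{"x":37,"y":0,"z":-20,"twist":0},{"x":37,"y":0,"z":-20,"twist":0},{"x":37,"y":0,"z":-20,"twist":0},{"x":37,"y":0,"z":-20,"twist":0},{"x":37,"y":0,"z":-20,"twist":0},{"x":37,"y":0,"z":-20,"twist":0},{"x":37,"y":0,"z":-20,"twist":0},{"x":31,"y":0,"z":-12,"twist":0},{"x":15,"y":0,"z":-6,"twist":0}]'; python3 -m inch '[{"x":10,"y":0,"z":-2,"twist":0},{"x":0,"y":0,"z":0,"twist":0},{"x":0,"y":0,"z":0,"twist":0}]'
python3 go.py .5395 -.2345 .065
```

```text
t: 12.25
tool_pos: [0.5366, -0.2272, 0.3497]
orientation: [-1.385, 0.887, -0.881]
force: [-0.0, 0.4, -1.3]
opening: 0.0337
t: 12.55
tool_pos: [0.5401, -0.2335, 0.3516]
orientation: [-1.385, 0.882, -0.88]
force: [-0.1, -0.5, -2.1]
opening: 0.0334
t 12.55 pos [ 0.5401 -0.2335  0.3516] open 0.0334 F [-0.1 -0.5 -2.1]
[[ 0.424 -0.001  0.906]
 [-0.906  0.001  0.424]
 [-0.001 -1.    -0.   ]]
grasp pt [ 0.54   -0.2333  0.1846] tool delta mm (to grasp target) [  1.1 119.6  -0.9]
```

```bash
python3 -m inch '[{"x":1,"y":15,"z":-1,"twist":0},{"x":0,"y":30,"z":0,"twist":0},{"x":0,"y":35,"z":0,"twist":0},{"x":0,"y":25,"z":0,"twist":0},{"x":0,"y":10,"z":0,"twist":0},{"x":0,"y":3,"z":0,"twist":0},{"x":0,"y":0,"z":0,"twist":0},{"x":0,"y":0,"z":0,"twist":0}]';python3 -m inch '[{"x":0,"y":1,"z":0,"twist":0},{"x":0,"y":1,"z":0,"twist":0},{"x":0,"y":0,"z":0,"twist":0},{"x":0,"y":0,"z":0,"twist":0}]'
python3 go.py .5395 -.2345 .065
```

```text
t: 13.35
tool_pos: [0.5403, -0.2361, 0.236]
orientation: [-1.385, 0.879, -0.884]
force: [-0.2, -0.7, -1.3]
opening: 0.0335
t: 13.75
tool_pos: [0.5395, -0.236, 0.2324]
orientation: [-1.385, 0.882, -0.882]
force: [1.4, 0.2, -1.8]
opening: 0.0337
t 13.75 pos [ 0.5395 -0.236   0.2324] open 0.0337 F [ 1.4  0.2 -1.8]
[[ 0.423  0.     0.906]
 [-0.906 -0.     0.423]
 [ 0.    -1.     0.   ]]
grasp pt [ 0.5395 -0.236   0.0654] tool delta mm (to grasp target) [-1.4  0.4  0.6]
```

```bash
python3 -m inch '[{"x":0,"y":0.5,"z":0,"twist":0},{"x":0,"y":0,"z":0,"twist":0}]';python3 -m inch '[{"x":0,"y":0.5,"z":0,"twist":0},{"x":0,"y":0,"z":0,"twist":0}]'
```

```text
t: 13.95
tool_pos: [0.5394, -0.2359, 0.2317]
orientation: [-1.385, 0.882, -0.882]
force: [0.4, -0.3, -1.4]
opening: 0.0336
t: 14.15
tool_pos: [0.5395, -0.2359, 0.2312]
orientation: [-1.385, 0.882, -0.882]
force: [0.6, 0.5, -0.6]
opening: 0.0335
```

```bash
python3 -m inch '[{"x":0,"y":0.5,"z":0,"twist":0},{"x":0,"y":0,"z":0,"twist":0}]';python3 -m inch '[{"x":0,"y":0.5,"z":0,"twist":0},{"x":0,"y":0,"z":0,"twist":0}]'
```

```text
t: 14.35
tool_pos: [0.5395, -0.2359, 0.2311]
orientation: [-1.385, 0.882, -0.882]
force: [-2.4, 1.6, 4.6]
opening: 0.0332
t: 14.55
tool_pos: [0.5396, -0.2359, 0.2311]
orientation: [-1.385, 0.881, -0.882]
force: [-4.1, 2.7, 7.6]
opening: 0.0335
```

```bash
python3 -m inch '[{"x":0,"y":-0.5,"z":0,"twist":0},{"x":0,"y":0,"z":0,"twist":0}]'; python3 -m inch '[{"x":0,"y":0,"z":0,"twist":0},{"x":0,"y":0,"z":0,"twist":0},{"x":0,"y":0,"z":0,"twist":0},{"x":0,"y":0,"z":0,"twist":0},{"x":0,"y":0,"z":0,"twist":0},{"x":0,"y":-20,"z":0,"twist":0},{"x":0,"y":-40,"z":0,"twist":0},{"x":0,"y":-30,"z":0,"twist":0},{"x":0,"y":-10,"z":0,"twist":0},{"x":0,"y":0,"z":0,"twist":0}]' 1
python3 go.py .4293 .0135 .032
```

```text
t: 14.75
tool_pos: [0.5396, -0.2359, 0.2312]
orientation: [-1.385, 0.881, -0.882]
force: [-2.5, 2.7, 6.0]
opening: 0.0333
t: 15.75
tool_pos: [0.5401, -0.2363, 0.3327]
orientation: [-1.384, 0.878, -0.885]
force: [0.3, -0.1, -0.3]
opening: 0.0929
t 15.75 pos [ 0.5401 -0.2363  0.3327] open 0.0929 F [ 0.3 -0.1 -0.3]
[[ 0.423  0.003  0.906]
 [-0.906 -0.002  0.423]
 [ 0.003 -1.     0.002]]
grasp pt [ 0.5407 -0.2366  0.1657] tool delta mm (to grasp target) [-274.1  132.8    4.6]
```

```bash
python3 -m inch '[{"x":-20,"y":0,"z":0,"twist":0},{"x":-38,"y":0,"z":1,"twist":0},{"x":-40,"y":0,"z":1,"twist":0},{"x":-40,"y":0,"z":1,"twist":0},{"x":-40,"y":0,"z":1,"twist":0},{"x":-40,"y":0,"z":0,"twist":0},{"x":-35,"y":0,"z":0,"twist":0},{"x":-21,"y":0,"z":0,"twist":0},{"x":0,"y":0,"z":0,"twist":0},{"x":0,"y":0,"z":0,"twist":0}]' 1
python3 go.py .429 .0136 .033;  python3 - <<'E'
from h import *
cs=imaging.read_camera("side"); cv2.imwrite("pics/s4.png",cv2.resize(cs["color"][130:340,290:570,::-1],(800,600),interpolation=2))
E
```

```text
t: 16.75
tool_pos: [0.4269, 0.0141, 0.3293]
orientation: [-1.386, 0.882, -0.88]
force: [1.0, -0.5, -0.4]
opening: 0.0929
t 16.75 pos [0.4269 0.0141 0.3293] open 0.0929 F [ 1.  -0.5 -0.4]
[[ 0.424 -0.002  0.906]
 [-0.906 -0.     0.424]
 [-0.001 -1.    -0.002]]
grasp pt [0.4266 0.014  0.1623] tool delta mm (to grasp target) [  1.5 129.3   2.2]
```

View pics/s4.png

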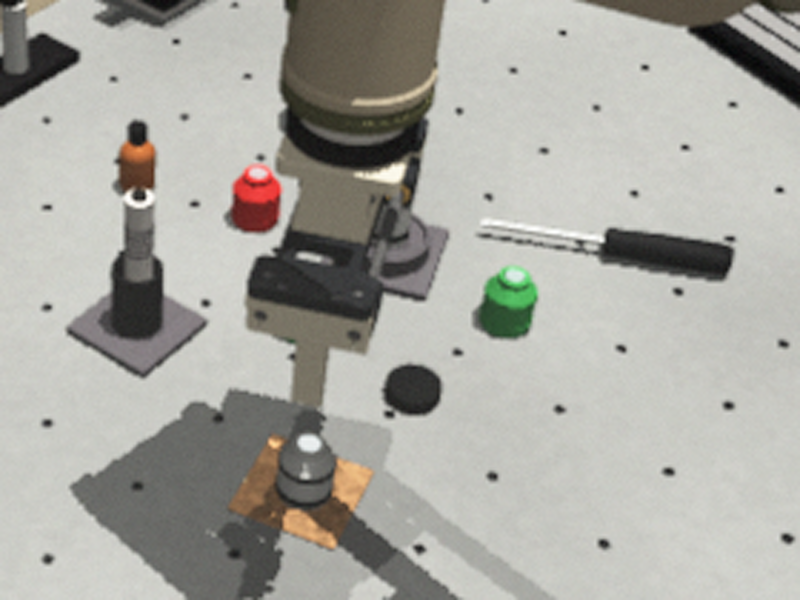

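The squat is upright on the mat under the gripper. I'll pick it up.

```bash
python3 -m inch '[{"x":1,"y":20,"z":1,"twist":0},{"x":0,"y":40,"z":1,"twist":0},{"x":0,"y":35,"z":0,"twist":0},{"x":0,"y":20,"z":0,"twist":0},{"x":0,"y":9,"z":0,"twist":0},{"x":0,"y":4,"z":0,"twist":0},{"x":0,"y":0,"z":0,"twist":0},{"x":0,"y":0,"z":0,"twist":0}]' 1
python3 go.py .429 .0136 .033
```

```text
t: 17.6
tool_pos: [0.4302, 0.0137, 0.2039]
orientation: [-1.384, 0.88, -0.883]
force: [0.1, -0.3, 0.0]
opening: 0.0929
t 17.6 pos [0.4302 0.0137 0.2039] open 0.0929 F [ 0.1 -0.3  0. ]
[[ 0.423  0.002  0.906]
 [-0.906 -0.     0.423]
 [ 0.001 -1.     0.002]]
grasp pt [0.4306 0.0137 0.0369] tool delta mm (to grasp target) [-0.6  3.9 -1.5]
```

```bash
python3 -m inch '[{"x":0,"y":0,"z":0,"twist":0},{"x":0,"y":0,"z":0,"twist":0},{"x":0,"y":0,"z":0,"twist":0},{"x":0,"y":0,"z":0,"twist":0},{"x":0,"y":0,"z":0,"twist":0},{"x":0,"y":0,"z":0,"twist":0},{"x":0,"y":0,"z":0,"twist":0},{"x":0,"y":0,"z":0,"twist":0}]' -1 30;  python3 -m inch '[{"x":0,"y":-10,"z":0,"twist":0},{"x":0,"y":-20,"z":0,"twist":0},{"x":0,"y":-30,"z":0,"twist":0},{"x":0,"y":-20,"z":0,"twist":0},{"x":0,"y":-10,"z":0,"twist":0},{"x":0,"y":0,"z":0,"twist":0},{"x":0,"y":0,"z":0,"twist":0}]'
python3 go.py .587 .2095 .032;  python3 - <<'E'
from h import *
ct,Wt=cloud("top"); cs,Ws=cloud("side")
for n,W,c in(("top",Wt,ct),("side",Ws,cs)):
    for k,xy,z0,z1,r in(("dish",(.586,.209),.0035,.009,.036),("tallnose",(.54,-.235),.097,.11,.03)):
        m=(np.hypot(W[...,0]-xy[0],W[...,1]-xy[1])<r)&(W[...,2]>z0)&(W[...,2]<z1)
        p=W[m]
        if len(p)>4: print(n,k,len(p),"mean",p.mean(0).round(4),"mid",((p.max(0)+p.min(0))/2).round(4),"ext",np.ptp(p,0).round(3))
cv2.imwrite("pics/t5.png",cv2.resize(ct["color"][150:350,180:480,::-1],(800,533),interpolation=2))
E
```

```text
t: 18.4
tool_pos: [0.4294, 0.014, 0.2027]
orientation: [-1.385, 0.882, -0.882]
force: [0.2, 0.2, -0.5]
opening: 0.0395
t: 19.1
tool_pos: [0.4291, 0.014, 0.2921]
orientation: [-1.385, 0.882, -0.881]
force: [0.7, 0.6, -1.4]
opening: 0.0395
t 19.1 pos [0.4291 0.014  0.2921] open 0.0395 F [ 0.7  0.6 -1.4]
[[ 0.423 -0.001  0.906]
 [-0.906  0.     0.423]
 [-0.    -1.    -0.001]]
grasp pt [0.429  0.014  0.1251] tool delta mm (to grasp target) [-110.3   93.   225.9]
top dish 363 mean [0.5875 0.2102 0.0051] mid [0.5872 0.21   0.0062] ext [0.068 0.068 0.005]
top tallnose 84 mean [ 0.5394 -0.2359  0.1023] mid [ 0.539  -0.2357  0.1027] ext [0.018 0.019 0.011]
side dish 487 mean [0.5865 0.2113 0.0052] mid [0.5873 0.2111 0.0062] ext [0.069 0.067 0.005]
```

View pics/t5.png

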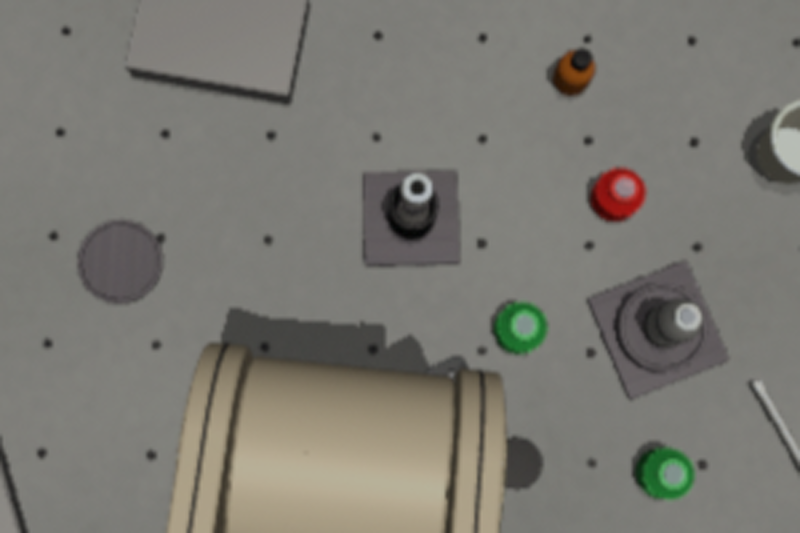

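```bash
python3 -m inch '[{"x":-7,"y":0,"z":15,"twist":0},{"x":-17,"y":0,"z":35,"twist":0},{"x":-19,"y":0,"z":39,"twist":0},{"x":-19,"y":0,"z":39,"twist":0},{"x":-19,"y":0,"z":39,"twist":0},{"x":-17,"y":0,"z":34,"twist":0},{"x":-9,"y":0,"z":18,"twist":0},{"x":-4,"y":0,"z":7,"twist":0},{"x":0,"y":0,"z":0,"twist":0},{"x":0,"y":0,"z":0,"twist":0}]'
python3 go.py .587 .2105 .035; python3 -m inch '[{"x":0,"y":15,"z":0,"twist":0},{"x":0,"y":30,"z":0,"twist":0},{"x":0,"y":25,"z":0,"twist":0},{"x":0,"y":11,"z":0,"twist":0},{"x":0,"y":4,"z":0,"twist":0},{"x":0,"y":2,"z":0,"twist":0},{"x":0,"y":0,"z":0,"twist":0},{"x":0,"y":0,"z":0,"twist":0}]'
python3 go.py .587 .2105 .035
```

```text
t: 20.2
tool_pos: [0.5866, 0.2094, 0.2918]
orientation: [-1.386, 0.883, -0.881]
force: [0.5, -0.5, -2.8]
opening: 0.0395
t 20.2 pos [0.5866 0.2094 0.2918] open 0.0395 F [ 0.5 -0.5 -2.8]
[[ 0.423 -0.002  0.906]
 [-0.906 -0.001  0.423]
 [-0.    -1.    -0.002]]
grasp pt [0.5863 0.2093 0.1248] tool delta mm (to grasp target) [-0.8 89.8  1.3]
t: 21.0
tool_pos: [0.5879, 0.2103, 0.2072]
orientation: [-1.383, 0.88, -0.883]
force: [-0.2, -0.2, -1.2]
opening: 0.0388
t 21.0 pos [0.5879 0.2103 0.2072] open 0.0388 F [-0.2 -0.2 -1.2]
[[ 0.423  0.002  0.906]
 [-0.906  0.001  0.423]
 [ 0.    -1.     0.002]]
grasp pt [0.5883 0.2104 0.0402] tool delta mm (to grasp target) [-0.6  5.2 -1.1]
```

```bash
python3 -m inch '[{"x":0,"y":1,"z":0,"twist":0},{"x":0,"y":1,"z":0,"twist":0},{"x":0,"y":0,"z":0,"twist":0}]';python3 -m inch '[{"x":0,"y":0.5,"z":0,"twist":0},{"x":0,"y":0.5,"z":0,"twist":0},{"x":0,"y":0,"z":0,"twist":0}]'
```

```text
t: 21.3
tool_pos: [0.5873, 0.2102, 0.2039]
orientation: [-1.385, 0.882, -0.882]
force: [-0.5, 0.0, -1.4]
opening: 0.0392
t: 21.6
tool_pos: [0.5873, 0.2102, 0.2028]
orientation: [-1.385, 0.882, -0.882]
force: [-0.1, 0.2, -0.1]
opening: 0.0394
```

```bash
python3 -m inch '[{"x":0,"y":0.5,"z":0,"twist":0},{"x":0,"y":0,"z":0,"twist":0}]'
```

```text
t: 21.8
tool_pos: [0.5873, 0.2102, 0.2027]
orientation: [-1.385, 0.882, -0.882]
force: [-2.0, 0.1, 5.0]
opening: 0.0394
```

```bash
python3 -m inch '[{"x":0,"y":0,"z":0,"twist":0},{"x":0,"y":0,"z":0,"twist":0},{"x":0,"y":0,"z":0,"twist":0},{"x":0,"y":0,"z":0,"twist":0},{"x":0,"y":0,"z":0,"twist":0},{"x":0,"y":-20,"z":0,"twist":0},{"x":0,"y":-40,"z":0,"twist":0},{"x":0,"y":-40,"z":0,"twist":0},{"x":0,"y":-40,"z":0,"twist":0},{"x":0,"y":-10,"z":0,"twist":0},{"x":0,"y":0,"z":0,"twist":0},{"x":0,"y":0,"z":0,"twist":0}]' 1
python3 go.py .6275 -.0315 .106; python3 - <<'E'
from h import *
cs=imaging.read_camera("side"); cv2.imwrite("pics/s6.png",cv2.resize(cs["color"][190:370,150:390,::-1],(800,600),interpolation=2))
E
```

```text
t: 23.0
tool_pos: [0.5869, 0.21, 0.3508]
orientation: [-1.386, 0.883, -0.881]
force: [0.3, 0.7, -1.3]
opening: 0.0929
t 23.0 pos [0.5869 0.21   0.3508] open 0.0929 F [ 0.3  0.7 -1.3]
[[ 0.423 -0.002  0.906]
 [-0.906 -0.     0.423]
 [-0.    -1.    -0.002]]
grasp pt [0.5867 0.21   0.1838] tool delta mm (to grasp target) [236.1  77.9 -65. ]
```

View pics/s6.png

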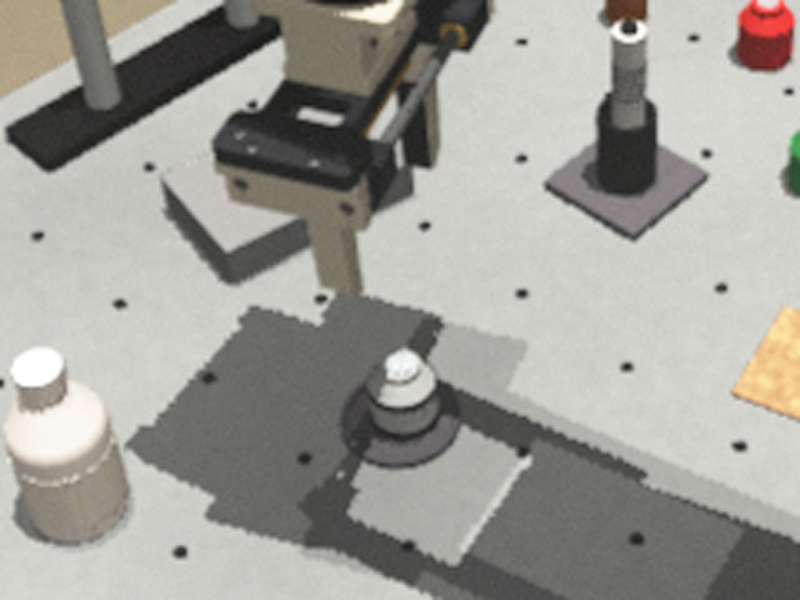

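```bash
python3 -m inch '[{"x":15,"y":0,"z":-5,"twist":0},{"x":35,"y":0,"z":-10,"twist":0},{"x":40,"y":0,"z":-10,"twist":0},{"x":40,"y":0,"z":-10,"twist":0},{"x":40,"y":0,"z":-10,"twist":0},{"x":35,"y":0,"z":-10,"twist":0},{"x":20,"y":0,"z":-6,"twist":0},{"x":11,"y":0,"z":-4,"twist":0},{"x":0,"y":0,"z":0,"twist":0},{"x":0,"y":0,"z":0,"twist":0}]' 1
python3 go.py .6275 -.0318 .106
```

```text
t: 24.05
tool_pos: [0.6279, -0.0309, 0.3515]
orientation: [-1.385, 0.883, -0.881]
force: [0.3, 0.4, -0.2]
opening: 0.093
t 24.05 pos [ 0.6279 -0.0309  0.3515] open 0.093 F [ 0.3  0.4 -0.2]
[[ 0.423 -0.001  0.906]
 [-0.906  0.001  0.423]
 [-0.001 -1.    -0.001]]
grasp pt [ 0.6277 -0.0308  0.1845] tool delta mm (to grasp target) [ 0.9 78.5 -0.5]
```

```bash
python3 -m inch '[{"x":1,"y":10,"z":0,"twist":0},{"x":0,"y":25,"z":0,"twist":0},{"x":0,"y":25,"z":0,"twist":0},{"x":0,"y":12,"z":0,"twist":0},{"x":0,"y":6,"z":0,"twist":0},{"x":0,"y":0,"z":0,"twist":0},{"x":0,"y":0,"z":0,"twist":0}]' 1
python3 go.py .6275 -.0318 .106; python3 - <<'E'
from h import *
cs=imaging.read_camera("side"); cv2.imwrite("pics/s7.png",cv2.resize(cs["color"][130:280,250:450,::-1],(800,600),interpolation=2))
E
```

```text
t: 24.75
tool_pos: [0.6291, -0.0319, 0.2754]
orientation: [-1.384, 0.88, -0.883]
force: [0.1, -0.8, 0.9]
opening: 0.093
t 24.75 pos [ 0.6291 -0.0319  0.2754] open 0.093 F [ 0.1 -0.8  0.9]
[[ 0.423  0.002  0.906]
 [-0.906 -0.     0.423]
 [ 0.001 -1.     0.001]]
grasp pt [ 0.6293 -0.0319  0.1084] tool delta mm (to grasp target) [-0.9  2.4 -1.6]
```

View pics/s7.png

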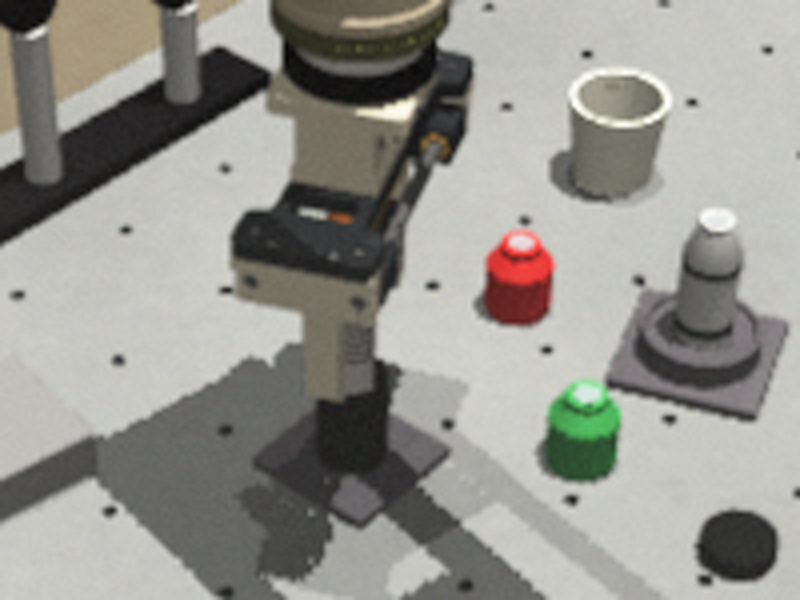

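```bash
python3 -m inch '[{"x":0,"y":0,"z":-1,"twist":0},{"x":0,"y":0,"z":0,"twist":0},{"x":0,"y":0,"z":0,"twist":0},{"x":0,"y":0,"z":0,"twist":0},{"x":0,"y":0,"z":0,"twist":0},{"x":0,"y":0,"z":0,"twist":0},{"x":0,"y":0,"z":0,"twist":0},{"x":0,"y":0,"z":0,"twist":0},{"x":0,"y":0,"z":0,"twist":0},{"x":0,"y":0,"z":0,"twist":0},{"x":0,"y":0,"z":0,"twist":0}]' -1 20
python3 go.py .6275 -.0318 .106
```

```text
t: 25.9
tool_pos: [0.6277, -0.0325, 0.2741]
orientation: [-1.385, 0.882, -0.882]
force: [0.8, 0.9, -0.5]
opening: 0.0214
t 25.9 pos [ 0.6277 -0.0325  0.2741] open 0.0214 F [ 0.8  0.9 -0.5]
[[ 0.423 -0.     0.906]
 [-0.906  0.     0.423]
 [-0.    -1.    -0.   ]]
grasp pt [ 0.6277 -0.0325  0.1071] tool delta mm (to grasp target) [-0.7  1.1  0.2]
```

```bash
python3 -m inch '[{"x":0,"y":-5,"z":0,"twist":0},{"x":0,"y":-15,"z":0,"twist":0},{"x":0,"y":-25,"z":0,"twist":0},{"x":0,"y":-25,"z":0,"twist":0},{"x":0,"y":-10,"z":0,"twist":0},{"x":0,"y":0,"z":0,"twist":0},{"x":0,"y":0,"z":-10,"twist":0},{"x":0,"y":0,"z":-20,"twist":0},{"x":0,"y":0,"z":-12,"twist":0},{"x":0,"y":0,"z":-4,"twist":0},{"x":0,"y":0,"z":0,"twist":0},{"x":0,"y":0,"z":0,"twist":0}]' -1 20
python3 go.py .6277 -.0325 .120; python3 - <<'E'
from h import *
cs=imaging.read_camera("side"); cv2.imwrite("pics/s8.png",cv2.resize(cs["color"][130:280,250:450,::-1],(800,600),interpolation=2))
ct,W=cloud("top")
cv2.imwrite("pics/t8.png",cv2.resize(ct["color"][180:290,270:450,::-1],(800,489),interpolation=2))
E
```

```text
t: 27.1
tool_pos: [0.586, -0.0519, 0.3537]
orientation: [-1.385, 0.882, -0.881]
force: [0.5, -0.2, -0.1]
opening: 0.0212
t 27.1 pos [ 0.586  -0.0519  0.3537] open 0.0212 F [ 0.5 -0.2 -0.1]
[[ 0.423 -0.001  0.906]
 [-0.906  0.     0.423]
 [-0.    -1.    -0.001]]
grasp pt [ 0.5859 -0.0519  0.1867] tool delta mm (to grasp target) [ 0.2 66.6 46.1]
```

View pics/s8.png

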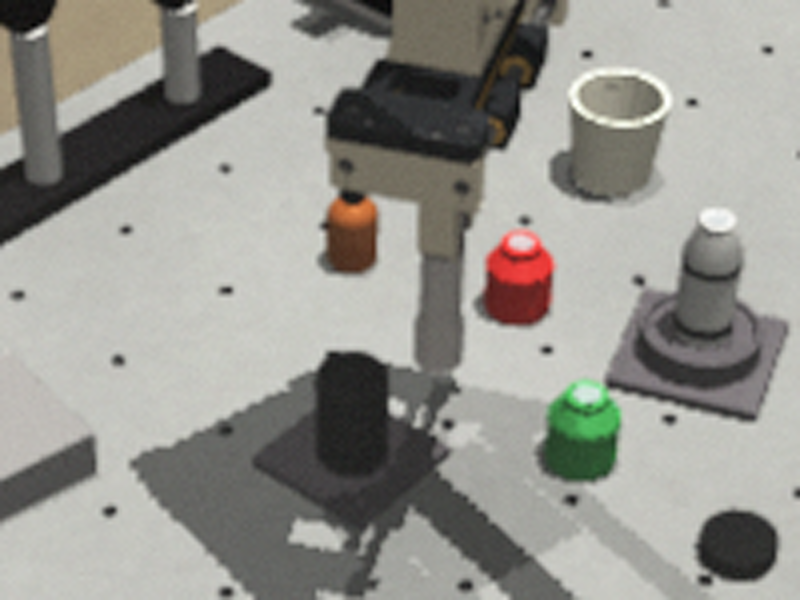

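View pics/t8.png

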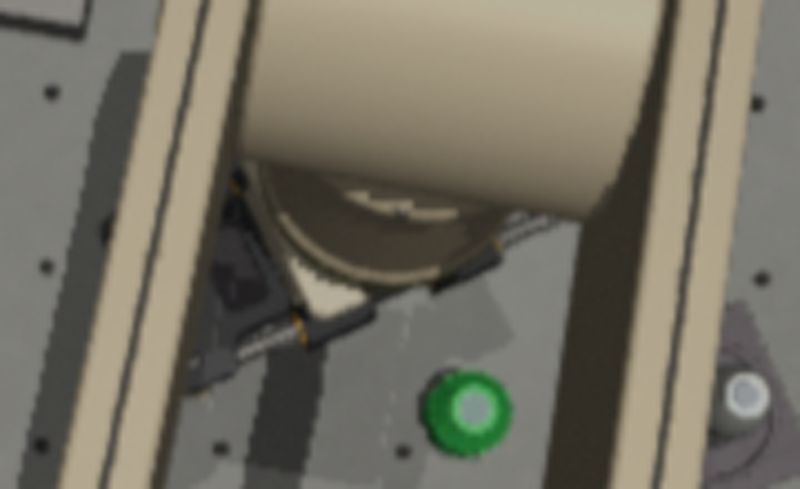

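```bash
python3 - <<'E'
from h import *
cs,W=cloud("side")
m=(np.hypot(W[...,0]-.627,W[...,1]+.032)<.03)&(W[...,2]>.02)&(W[...,2]<.062)
p=W[m][:,:2]; 
from scipy.optimize import least_squares
f=least_squares(lambda c:np.hypot(*(p-c).T)-.020,[.627,-.032],loss="soft_l1",f_scale=.001); print(len(p),f.x,np.std(f.fun))
print("mouth ray",ray(cs,338,221.5,.065))
m=(np.hypot(W[...,0]-.586,W[...,1]+.052)<.025)&(W[...,2]>.06)&(W[...,2]<.16); q=W[m]; print("torch low z",np.sort(q[:,2])[[0,5,10]],q.mean(0))
E
```

```text
339 [ 0.6305064  -0.02906386] 0.00193073079177978
mouth ray [ 0.63490411 -0.0365306   0.065     ]
torch low z [0.08771487 0.09025396 0.09154884] [ 0.58348081 -0.04355863  0.12362893]
```

```bash
python3 -m inch '[{"x":0,"y":10,"z":0,"twist":0},{"x":0,"y":20,"z":0,"twist":0},{"x":0,"y":20,"z":0,"twist":0},{"x":0,"y":11,"z":0,"twist":0},{"x":0,"y":4,"z":0,"twist":0},{"x":0,"y":0,"z":0,"twist":0},{"x":0,"y":0,"z":0,"twist":0}]' -1 20
python3 go.py .6277 -.0325 .120
python3 -m inch '[{"x":0,"y":0,"z":0,"twist":0},{"x":0,"y":0,"z":6,"twist":0},{"x":0,"y":0,"z":6,"twist":0},{"x":0,"y":0,"z":6,"twist":0},{"x":0,"y":0,"z":6,"twist":0},{"x":0,"y":0,"z":6,"twist":0},{"x":0,"y":0,"z":0,"twist":0}]' -1 5
python3 go.py .6277 -.0325 .120; python3 - <<'E'
from h import *
cs=imaging.read_camera("side"); cv2.imwrite("pics/s9.png",cv2.resize(cs["color"][130:280,250:450,::-1],(800,600),interpolation=2))
E
```

```text
t: 27.95
tool_pos: [0.5864, -0.052, 0.2901]
orientation: [-1.384, 0.881, -0.883]
force: [0.2, 0.1, -1.5]
opening: 0.021
t 27.95 pos [ 0.5864 -0.052   0.2901] open 0.021 F [ 0.2  0.1 -1.5]
[[ 0.423  0.001  0.906]
 [-0.906 -0.     0.423]
 [ 0.001 -1.     0.001]]
grasp pt [ 0.5867 -0.0521  0.1231] tool delta mm (to grasp target) [-0.4  3.2 45.5]
t: 28.65
tool_pos: [0.6139, -0.0389, 0.2892]
orientation: [-1.385, 0.881, -0.882]
force: [0.4, 0.0, -1.1]
opening: 0.0215
t 28.65 pos [ 0.6139 -0.0389  0.2892] open 0.0215 F [ 0.4  0.  -1.1]
[[ 0.423  0.     0.906]
 [-0.906  0.     0.423]
 [ 0.    -1.     0.   ]]
grasp pt [ 0.6139 -0.0389  0.1222] tool delta mm (to grasp target) [ 0.1  2.2 15.2]
```

View pics/s9.png

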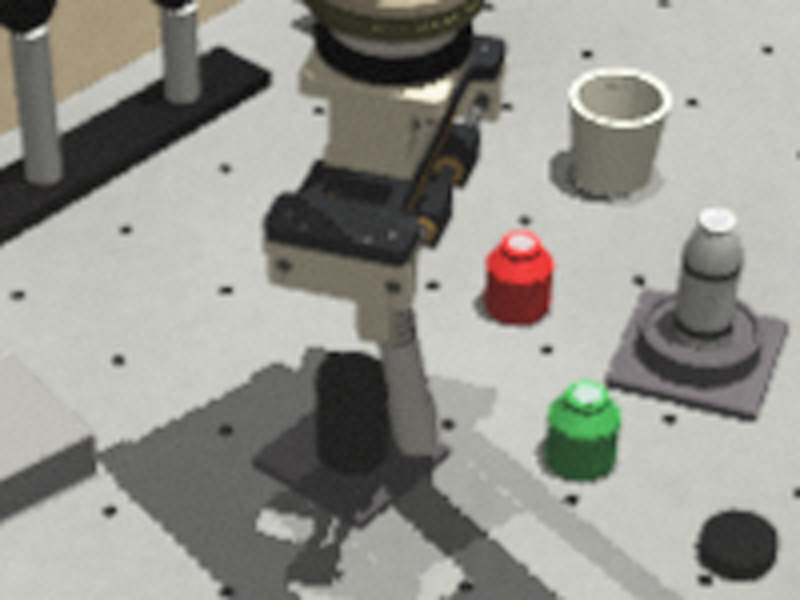

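The torch is pivoting in the grip against the holder rim, as planned. Continuing.

```bash
python3 -m inch '[{"x":0,"y":0,"z":5,"twist":0},{"x":0,"y":0,"z":5,"twist":0},{"x":0,"y":0,"z":5,"twist":0},{"x":0,"y":0,"z":5,"twist":0},{"x":0,"y":0,"z":5,"twist":0},{"x":0,"y":0,"z":5,"twist":0},{"x":0,"y":0,"z":5,"twist":0},{"x":0,"y":0,"z":0,"twist":0},{"x":0,"y":0,"z":0,"twist":0}]' -1 5
python3 go.py .6277 -.0325 .120; python3 - <<'E'
from h import *
cs=imaging.read_camera("side"); cv2.imwrite("pics/s10.png",cv2.resize(cs["color"][130:280,250:450,::-1],(800,600),interpolation=2))
E
```

```text
t: 29.6
tool_pos: [0.6452, -0.0243, 0.2894]
orientation: [-1.384, 0.881, -0.882]
force: [-0.4, -0.3, -0.7]
opening: 0.0211
t 29.6 pos [ 0.6452 -0.0243  0.2894] open 0.0211 F [-0.4 -0.3 -0.7]
[[ 0.423  0.001  0.906]
 [-0.906  0.     0.423]
 [ 0.    -1.     0.001]]
grasp pt [ 0.6453 -0.0243  0.1224] tool delta mm (to grasp target) [ -0.    2.4 -19.4]
```

View pics/s10.png

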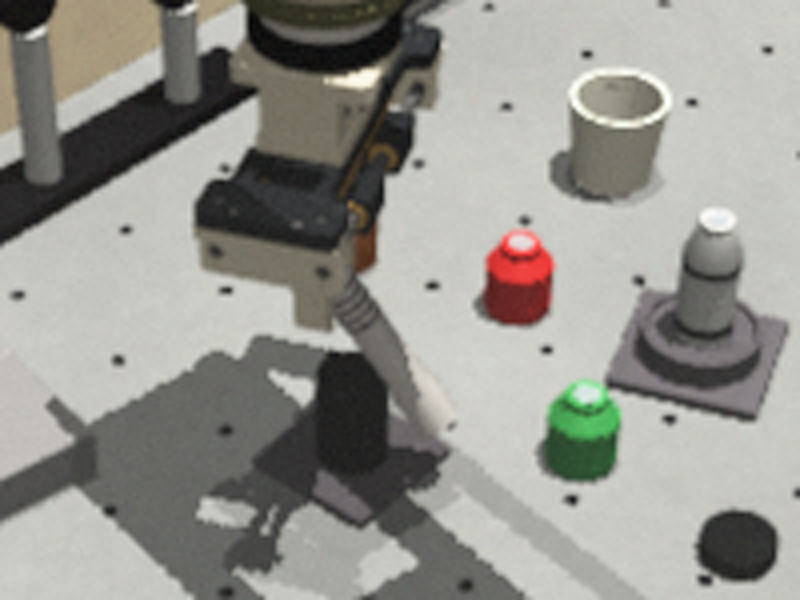

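```bash
cat > ang.py <<'E'
from h import *
def ang(save=None):
    s,R=state(); g=s["tool_pos"]+R[:,1]*.167
    cs,W=cloud("side")
    if save: cv2.imwrite(save,cs["color"][:,:,::-1])
    m=R[:,2]; x=R[:,0]
    L=(W-g)@np.stack([x,m,[0,0,1]]).T
    # torch pts: near x plane, below fingertips
    a=np.array([-np.sin(np.pi/4),-np.cos(np.pi/4)])
    al=L[...,1]*a[0]+L[...,2]*a[1]; pe=L[...,1]*a[1]-L[...,2]*a[0]
    k=(abs(L[...,0])<.018)&(al>.022)&(al<.115)&(abs(pe)<.03)&(W[...,2]>.035)
    q=L[k]; 
    print("n",k.sum(),"along max",np.sort(al[k])[-3:])
    for lo,hi,r in((.02,.066,.011),(.075,.10,.013)):
        b=(al[k]>lo)&(al[k]<hi); qq=q[b]
        if b.sum()<10: print("few");continue
        c=qq.mean(0); u=np.linalg.svd(qq-c)[2][0]; u*=-np.sign(u[2]); print("seg",lo,hi,b.sum(),"dir",u.round(3),"tilt",np.degrees(np.arctan2(-u[1],-u[2])).round(1))
    # cylinder axis fit on whole with piecewise radius
    from scipy.optimize import least_squares
    def res(p):
        th,o,ox=p[:3]; d=np.array([0,-np.sin(th),-np.cos(th)]); n=np.array([0,np.cos(th),-np.sin(th)])
        v=q-np.array([ox,0,0])-o*n; s_=v@d; rad=np.linalg.norm(v-np.outer(s_,d),axis=1)
        lens=p[3]; e=lens-s_; r=np.interp(e,[.026,.032],[.013,.011]); return rad-r
    best=None
    for t in (.6,.8,.95):
        f=least_squares(res,[t,0,0,.099],loss="soft_l1",f_scale=.001,x_scale=[.1,.01,.01,.01])
        if best is None or f.cost<best.cost: best=f
    f=best
    print("cyl fit tilt deg",np.degrees(f.x[0]).round(1),"off mm",(f.x[1:]*1000).round(1),"rms mm",(f.fun.std()*1000).round(2))
    return s,R,g,cs,W,f.x
if __name__=="__main__": ang()
E
python3 ang.py
```

```text
t 29.65 pos [ 0.645  -0.0244  0.2894] open 0.0216 F [ 0.  -0.9 -0.4]
[[ 0.423  0.     0.906]
 [-0.906  0.     0.423]
 [ 0.    -1.     0.   ]]
n 428 along max [0.10170191 0.10216959 0.10236713]
seg 0.02 0.066 220 dir [-0.021 -0.193 -0.981] tilt 11.1
seg 0.075 0.1 132 dir [-0.334  0.714 -0.615] tilt -49.2
cyl fit tilt deg 34.8 off mm [-6.1  0.2 84.5] rms mm 3.7
```

```bash
python3 -m inch '[{"x":0,"y":0,"z":2,"twist":0},{"x":0,"y":0,"z":0,"twist":0}]' -1 5;  python3 -m inch '[{"x":0,"y":0,"z":0,"twist":0},{"x":0,"y":0,"z":0,"twist":0},{"x":0,"y":0,"z":0,"twist":0},{"x":0,"y":-5,"z":0,"twist":0},{"x":0,"y":-15,"z":0,"twist":0},{"x":0,"y":-25,"z":0,"twist":0},{"x":0,"y":-25,"z":0,"twist":0},{"x":0,"y":-25,"z":0,"twist":0},{"x":0,"y":-15,"z":0,"twist":0},{"x":0,"y":-5,"z":0,"twist":0},{"x":0,"y":0,"z":0,"twist":0},{"x":0,"y":0,"z":0,"twist":0}]' -1 35
python3 - <<'E'
from ang import *
ang("pics/s11.png")
E
```

```text
t: 29.9
tool_pos: [0.6467, -0.0237, 0.2893]
orientation: [-1.385, 0.882, -0.882]
force: [-0.6, 0.0, -1.2]
opening: 0.0216
t: 31.1
tool_pos: [0.6465, -0.0236, 0.4028]
orientation: [-1.386, 0.883, -0.88]
force: [0.7, -0.2, -0.5]
opening: 0.0208
t 31.1 pos [ 0.6465 -0.0236  0.4028] open 0.0208 F [ 0.7 -0.2 -0.5]
[[ 0.423 -0.002  0.906]
 [-0.906  0.     0.423]
 [-0.001 -1.    -0.002]]
n 448 along max [0.10213527 0.10273132 0.10394322]
seg 0.02 0.066 233 dir [-0.006 -0.542 -0.84 ] tilt 32.8
seg 0.075 0.1 150 dir [-0.348  0.004 -0.938] tilt -0.2
cyl fit tilt deg 35.7 off mm [ -6.5   0.5 101.4] rms mm 1.51
```

View pics/s11.png

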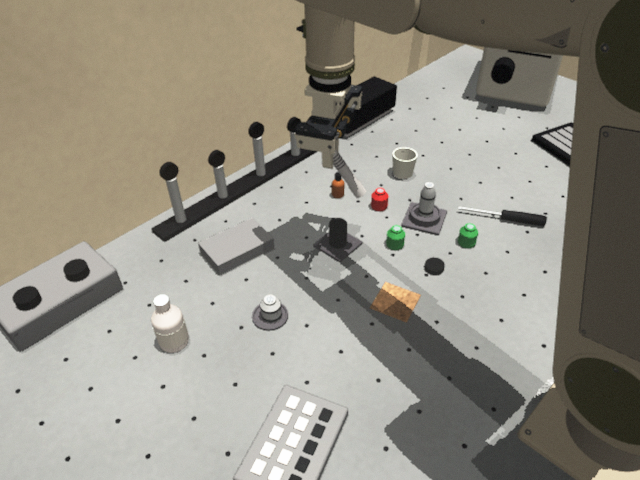

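```bash
python3 - <<'E'
import cv2
a=cv2.imread("pics/s11.png")[110:220,300:400]; cv2.imwrite("pics/s11z.png",cv2.resize(a,(545,600),interpolation=2))
E
python3 - <<'E'
from h import *
s,R=state(); g=s["tool_pos"]+R[:,1]*.167
cs,W=cloud("side")
L=(W-g)@np.stack([R[:,0],R[:,2],[0,0,1]]).T
for v in range(138,204,4):
    row=[(u,)+tuple((L[v,u]*1000).round().astype(int)) for u in range(325,368,2) if abs(L[v,u]).max()<.12]
    print(v,row[:14])
E
```

```text
t 31.15 pos [ 0.6464 -0.0236  0.4024] open 0.0208 F [ 0.8  0.4 -1.3]
[[ 0.423 -0.003  0.906]
 [-0.906  0.     0.423]
 [-0.001 -1.    -0.002]]
138 [(325, np.int64(-94), np.int64(-22), np.int64(103)), (327, np.int64(-94), np.int64(-25), np.int64(104)), (329, np.int64(-95), np.int64(-29), np.int64(105)), (331, np.int64(-92), np.int64(-32), np.int64(104)), (333, np.int64(-87), np.int64(-34), np.int64(101)), (335, np.int64(-58), np.int64(-28), np.int64(83)), (337, np.int64(-51), np.int64(-30), np.int64(79)), (339, np.int64(-37), np.int64(-30), np.int64(71)), (341, np.int64(-38), np.int64(-34), np.int64(72))]
142 [(325, np.int64(-90), np.int64(-21), np.int64(93)), (327, np.int64(-90), np.int64(-24), np.int64(93)), (329, np.int64(-91), np.int64(-28), np.int64(95)), (331, np.int64(-91), np.int64(-32), np.int64(95)), (333, np.int64(-88), np.int64(-34), np.int64(94)), (335, np.int64(10), np.int64(-7), np.int64(29)), (337, np.int64(13), np.int64(-10), np.int64(27))]
146 [(327, np.int64(-86), np.int64(-23), np.int64(83)), (329, np.int64(-83), np.int64(-25), np.int64(81)), (331, np.int64(-85), np
[... 4212 characters left out ...]
 np.int64(-60)), (355, np.int64(-14), np.int64(-57), np.int64(-58)), (357, np.int64(-9), np.int64(-60), np.int64(-61)), (359, np.int64(-9), np.int64(-64), np.int64(-61)), (361, np.int64(-7), np.int64(-67), np.int64(-61)), (363, np.int64(0), np.int64(-70), np.int64(-66)), (365, np.int64(6), np.int64(-72), np.int64(-70))]
194 [(353, np.int64(-12), np.int64(-52), np.int64(-72)), (355, np.int64(-12), np.int64(-56), np.int64(-71)), (357, np.int64(-10), np.int64(-60), np.int64(-71)), (359, np.int64(-11), np.int64(-65), np.int64(-69)), (361, np.int64(-8), np.int64(-68), np.int64(-71)), (363, np.int64(-5), np.int64(-71), np.int64(-72))]
198 [(357, np.int64(-13), np.int64(-61), np.int64(-79))]
202 []
```

View pics/s11z.png

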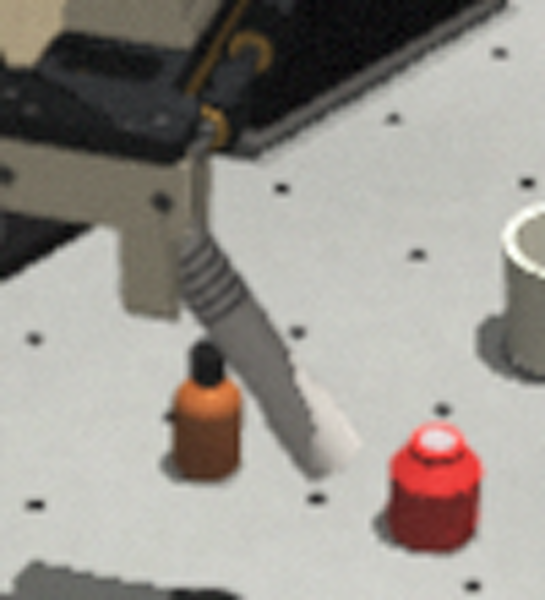

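```bash
cat > pl.py <<'E'
from h import *
def plane(c,u,v,p0,n):
    R=cv2.Rodrigues(np.array(c["rvec"],float))[0]; t=np.array(c["tvec"]).ravel()
    o=-R.T@t; d=R.T@np.array([(u-c["cx"])/c["fx"],(v-c["cy"])/c["fy"],1])
    return o+d*((p0-o)@n)/(d@n)
E
python3 - <<'E'
from pl import *
s,R=state(); g=s["tool_pos"]+R[:,1]*.167; cs=imaging.read_camera("side")
for zx,zy in((318,478),(360,440),(339,459),(228,305),(265,360)):
    p=plane(cs,300+zx/5.45,110+zy/5.45,g,R[:,0])-g; m,z=p@R[:,2]*1000,p[2]*1000; print((zx,zy),"m %.1f z %.1f dist %.1f tilt %.1f"%(m,z,np.hypot(m,z),np.degrees(np.arctan2(-m,-z))))
for L,t in((0,0),(40,40),(99,40),(99,45)):
    t=np.radians(t); P=g-L/1000*(np.sin(t)*R[:,2]+np.array([0,0,np.cos(t)])); print(L,(proj(cs,P)-[300,110])*5.45)
E
```

```text
t 31.2 pos [ 0.6464 -0.0236  0.4023] open 0.0205 F [-0.5 -0.2 -0.9]
[[ 0.423 -0.003  0.906]
 [-0.906  0.     0.423]
 [-0.002 -1.    -0.002]]
(318, 478) m -60.6 z -87.8 dist 106.7 tilt 34.6
(360, 440) m -76.1 z -66.2 dist 100.8 tilt 49.0
(339, 459) m -68.4 z -76.9 dist 102.9 tilt 41.7
(228, 305) m -24.4 z -16.9 dist 29.6 tilt 55.3
(265, 360) m -38.8 z -38.2 dist 54.4 tilt 45.5
0 [164.07342993 254.38677985]
40 [230.97357057 336.53561685]
99 [326.38637837 453.696076  ]
99 [343.44279931 444.47138249]
```

```bash
cat > ang2.py <<'E'
from pl import *
import sys
def meas(save=None,n0=-.022,lo=.135):
    s,R=state(); g=s["tool_pos"]+R[:,1]*.167; cs,W=cloud("side")
    L=(W-g)@np.stack([R[:,0],R[:,2],[0,0,1]]).T
    k=(abs(L[...,0])<.025)&(L[...,2]<n0)&(L[...,2]>-.11)&(L[...,1]>-.12)&(L[...,1]<.05)
    k=k.astype(np.uint8); nl,lab,st,_=cv2.connectedComponentsWithStats(k); i=1+np.argmax(st[1:,4]); k=(lab==i)
    img=cs["color"][:,:,::-1].copy(); img[k]=(0,255,0)
    if save: cv2.imwrite(save,cv2.resize(img[st[i,1]-40:st[i,1]+70,st[i,0]-40:st[i,0]+70],(600,600),interpolation=0))
    # scan rows of mask perpendicular to rough axis
    v,u=np.nonzero(k); P=np.c_[u,v].astype(float); c=P.mean(0); d=np.linalg.svd(P-c)[2][0]; d*=np.sign(d[1])
    for it in range(2):
        n=np.array([-d[1],d[0]]); t=(P-c)@d; w=(P-c)@n; C=[]
        for a in np.arange(t.min()+5,t.max()-5,1.5):
            b=abs(t-a)<.8
            if b.sum()>3: C.append((a,(w[b].max()+w[b].min())/2,np.ptp(w[b])))
        C=np.array(C); f=np.polyfit(C[:,0],C[:,1],1); c=c+n*f[1]; d=d+n*f[0]; d/=np.linalg.norm(d)
    print("mask",len(P),"t",t.min().round(1),t.max().round(1),"widths",C[::4,2].round(1))
    Q=[]
    for a in (t.min(),t.max()):
        p=plane(cs,*(c+d*a),g,R[:,0])-g; Q.append((p@R[:,2]*1000,p[2]*1000))
    Q=np.array(Q); dd=Q[1]-Q[0]; print("axis pts (m,z)",Q.round(1),"tilt",np.degrees(np.arctan2(-dd[0],-dd[1])).round(1))
    th=np.arctan2(-dd[0],-dd[1]); off=Q[0]@np.array([np.cos(th),-np.sin(th)]); along=Q[1]@np.array([-np.sin(th),-np.cos(th)])
    print("perp offset at grip",off.round(1),"along to end",along.round(1))
if __name__=="__main__": meas(sys.argv[1])
E
python3 ang2.py pics/k1.png
```

```text
t 31.25 pos [ 0.6465 -0.0236  0.4025] open 0.0209 F [-0.1  0.8 -0.7]
[[ 0.423 -0.003  0.906]
 [-0.906  0.     0.423]
 [-0.001 -1.    -0.002]]
mask 371 t -19.0 15.5 widths [10.8 10.  10.  12.2 11.4]
axis pts (m,z) [[-24.2 -22.1]
 [-68.  -82. ]] tilt 36.1
perp offset at grip -6.5 along to end 106.3
```

View pics/k1.png

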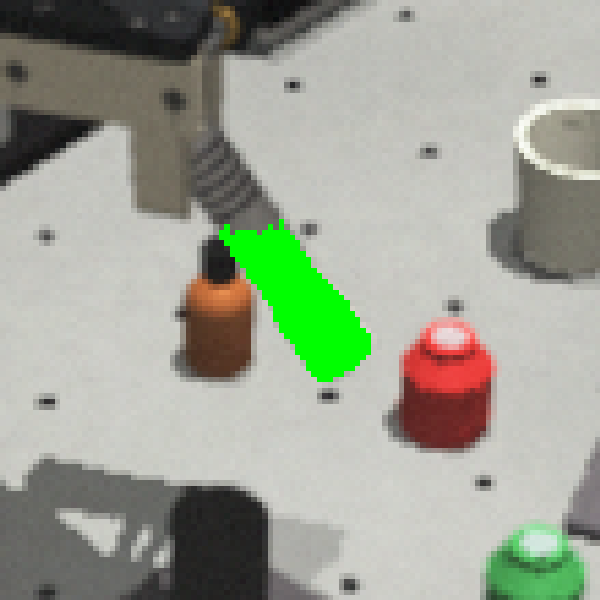

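```bash
python3 -m inch '[{"x":0,"y":5,"z":-6,"twist":0},{"x":0,"y":20,"z":-6,"twist":0},{"x":0,"y":30,"z":0,"twist":0},{"x":0,"y":30,"z":0,"twist":0},{"x":0,"y":20,"z":0,"twist":0},{"x":0,"y":10,"z":0,"twist":0},{"x":0,"y":0,"z":0,"twist":0},{"x":0,"y":0,"z":0,"twist":0},{"x":0,"y":0,"z":2,"twist":0},{"x":0,"y":0,"z":4,"twist":0},{"x":0,"y":0,"z":4,"twist":0},{"x":0,"y":0,"z":0,"twist":0}]' -1 35
python3 go.py .6277 -.0325 .120
python3 -m inch '[{"x":0,"y":0,"z":0,"twist":0},{"x":0,"y":0,"z":4,"twist":0},{"x":0,"y":0,"z":4,"twist":0},{"x":0,"y":0,"z":4,"twist":0},{"x":0,"y":0,"z":2,"twist":0},{"x":0,"y":0,"z":0,"twist":0},{"x":0,"y":0,"z":0,"twist":0}]' -1 5
python3 go.py .6277 -.0325 .120; python3 - <<'E'
from h import *
cs=imaging.read_camera("side"); cv2.imwrite("pics/s12.png",cv2.resize(cs["color"][130:280,250:450,::-1],(800,600),interpolation=2))
E
```

```text
t: 32.5
tool_pos: [0.6456, -0.0242, 0.2898]
orientation: [-1.384, 0.881, -0.882]
force: [1.1, -0.3, -0.5]
opening: 0.0207
t 32.5 pos [ 0.6456 -0.0242  0.2898] open 0.0207 F [ 1.1 -0.3 -0.5]
[[ 0.423  0.001  0.906]
 [-0.906 -0.     0.423]
 [ 0.001 -1.     0.001]]
grasp pt [ 0.6458 -0.0242  0.1228] tool delta mm (to grasp target) [ -0.1   2.8 -19.9]
t: 33.2
tool_pos: [0.6577, -0.0185, 0.2893]
orientation: [-1.385, 0.882, -0.882]
force: [-0.6, -1.3, -0.9]
opening: 0.0214
t 33.2 pos [ 0.6577 -0.0185  0.2893] open 0.0214 F [-0.6 -1.3 -0.9]
[[ 0.423  0.     0.906]
 [-0.906  0.     0.423]
 [ 0.    -1.     0.   ]]
grasp pt [ 0.6578 -0.0185  0.1223] tool delta mm (to grasp target) [ -0.    2.3 -33.2]
```

View pics/s12.png

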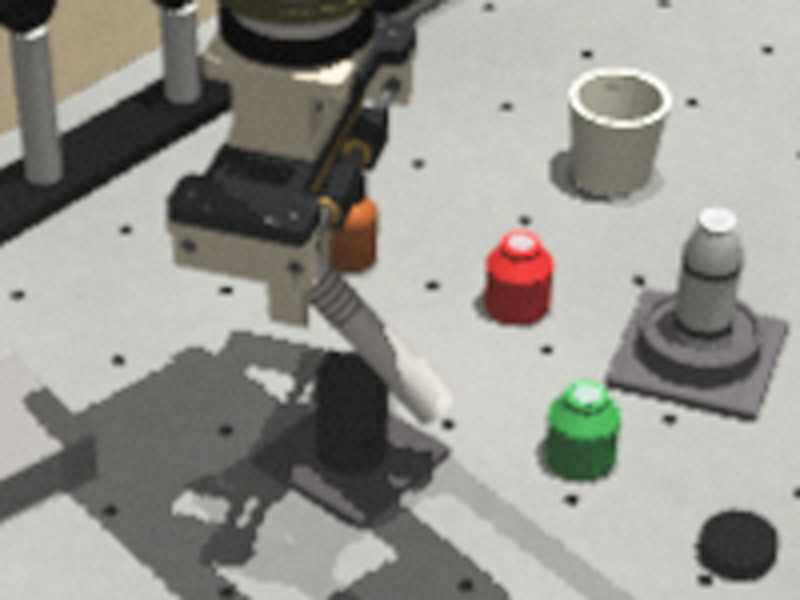

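```bash
python3 -m inch '[{"x":0,"y":0,"z":0,"twist":0},{"x":0,"y":0,"z":0,"twist":0},{"x":0,"y":0,"z":0,"twist":0},{"x":0,"y":-5,"z":0,"twist":0},{"x":0,"y":-15,"z":0,"twist":0},{"x":0,"y":-25,"z":0,"twist":0},{"x":0,"y":-25,"z":0,"twist":0},{"x":0,"y":-25,"z":0,"twist":0},{"x":0,"y":-15,"z":0,"twist":0},{"x":0,"y":-5,"z":0,"twist":0},{"x":0,"y":0,"z":0,"twist":0},{"x":0,"y":0,"z":0,"twist":0}]' -1 40
python3 ang2.py pics/k2.png
```

```text
t: 34.45
tool_pos: [0.6574, -0.0185, 0.4028]
orientation: [-1.386, 0.883, -0.88]
force: [0.6, -0.2, -0.9]
opening: 0.0204
t 34.45 pos [ 0.6574 -0.0185  0.4028] open 0.0204 F [ 0.6 -0.2 -0.9]
[[ 0.423 -0.002  0.906]
 [-0.906  0.     0.423]
 [-0.001 -1.    -0.002]]
mask 348 t -19.7 14.2 widths [ 4.3 10.6  9.9 12. ]
axis pts (m,z) [[-29.  -21.3]
 [-79.6 -70. ]] tilt 46.1
perp offset at grip -4.8 along to end 105.9
```

View pics/k2.png

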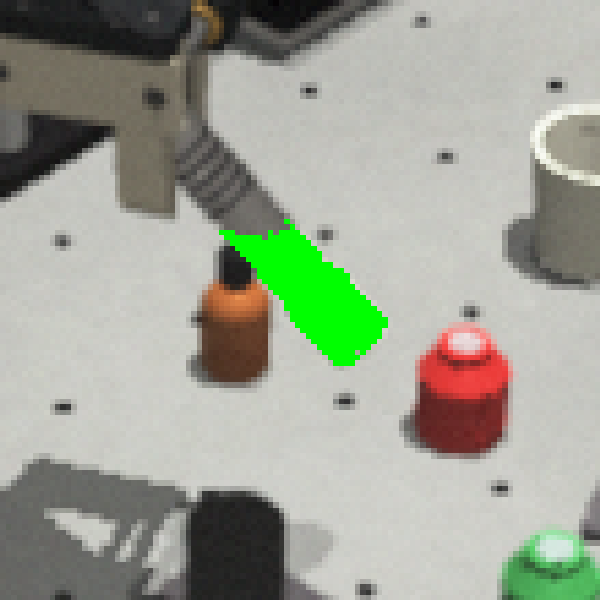

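```bash
cat > lens.py <<'E'
from pl import *
def lens(nocut=-.022):
    s,R=state(); g=s["tool_pos"]+R[:,1]*.167; cs,W=cloud("side")
    L=(W-g)@np.stack([R[:,0],R[:,2],[0,0,1]]).T
    # torch mask with cut perpendicular to 45 deg axis
    al=-(L[...,1]+L[...,2])*.7071; pe=(L[...,1]-L[...,2])*.7071
    k=((abs(L[...,0])<.025)&(al>.034)&(al<.12)&(abs(pe)<.035)).astype(np.uint8)
    nl,lab,st,_=cv2.connectedComponentsWithStats(k); i=1+np.argmax(st[1:,4]); k=(lab==i)
    v,u=np.nonzero(k); P=np.c_[u,v].astype(float)
    a=P[P[:,0]==P[:,0].max()].mean(0); b=P[P[:,1]==P[:,1].max()].mean(0)
    # edges of silhouette: fit centreline
    d=np.linalg.svd(P-P.mean(0))[2][0]; d*=np.sign(d[1]); c=P.mean(0)
    for it in range(3):
        n=np.array([-d[1],d[0]]); t=(P-c)@d; w=(P-c)@n
        C=np.array([(x,(w[abs(t-x)<.8].max()+w[abs(t-x)<.8].min())/2) for x in np.arange(t.min()+4,t.max()-5,1.5)])
        f=np.polyfit(C[:,0],C[:,1],1); c=c+n*f[1]; d=d+n*f[0]; d/=np.linalg.norm(d)
    tm=((a+b)/2-c)@d; le=c+d*tm; tops=c+d*(t.min()+4)
    A=plane(cs,*le,g,R[:,0]); B=plane(cs,*tops,g,R[:,0]); D=A-B; D/=np.linalg.norm(D)
    print("corners",a,b,"lens px",le.round(1),"lens W",A.round(4),"tilt from vertical",np.degrees(np.arccos(-D[2])).round(1))
    q=A-g; print("lens rel grip m,z,x mm",(q@R[:,2]*1000).round(1),(q[2]*1000).round(1),(q@R[:,0]*1000).round(1))
    return s,R,g,cs,A,D
if __name__=="__main__":
    s,R,g,cs,A,D=lens()
    T=np.array([.5394,-.2355,.102]); v=T-A
    e=-np.array([0,0,1])*np.cos(np.pi/4)-R[:,2]*np.sin(np.pi/4)
    want=T-.08*D; print("dir",D.round(3),"dist now",np.linalg.norm(v).round(4),"move tool mm",(R.T@(want-A)*1000).round(1))
    off=v-(v@D)*D; print("aim miss mm",np.linalg.norm(off)*1000)
E
python3 lens.py
```

```text
t 34.5 pos [ 0.6573 -0.0185  0.4024] open 0.0209 F [-0.4 -0.5 -1.5]
[[ 0.423 -0.003  0.906]
 [-0.906  0.     0.423]
 [-0.001 -1.    -0.002]]
corners [365. 187.] [357. 195.] lens px [360.9 191.1] lens W [ 0.5864 -0.0512  0.1658] tilt from vertical 43.5
lens rel grip m,z,x mm -77.5 -69.6 0.0
dir [-0.624 -0.29  -0.725] dist now 0.2006 move tool mm [147.2   5.7 -65.5]
aim miss mm 153.5144268422515
```

```bash
python3 -m inch '[{"x":5,"y":0,"z":-2,"twist":0},{"x":12,"y":0,"z":-5,"twist":0},{"x":18,"y":0,"z":-8,"twist":0},{"x":20,"y":0,"z":-9,"twist":0},{"x":20,"y":0,"z":-9,"twist":0},{"x":20,"y":0,"z":-9,"twist":0},{"x":20,"y":0,"z":-9,"twist":0},{"x":16,"y":2,"z":-7,"twist":0},{"x":10,"y":1,"z":-4,"twist":0},{"x":5,"y":0,"z":-2,"twist":0},{"x":0,"y":0,"z":0,"twist":0},{"x":0,"y":0,"z":0,"twist":0}]' -1 40
python3 lens.py; python3 - <<'E'
from h import *
cs=imaging.read_camera("side"); cv2.imwrite("pics/s13.png",cv2.resize(cs["color"][100:250,330:530,::-1],(800,600),interpolation=2))
c=imaging.read_camera("top"); cv2.imwrite("pics/t13.png",c["color"][:,:,::-1])
E
```

```text
t: 35.75
tool_pos: [0.6615, -0.1774, 0.4012]
orientation: [-1.385, 0.881, -0.881]
force: [-0.0, -0.1, -0.1]
opening: 0.021
t 35.75 pos [ 0.6615 -0.1774  0.4012] open 0.021 F [-0.  -0.1 -0.1]
[[ 0.424 -0.     0.906]
 [-0.906  0.     0.424]
 [-0.    -1.     0.   ]]
corners [410.  154.5] [403. 161.] lens px [406.4 157.8] lens W [ 0.5918 -0.2099  0.1647] tilt from vertical 43.2
lens rel grip m,z,x mm -77.0 -69.5 0.0
dir [-0.62  -0.29  -0.729] dist now 0.0856 move tool mm [ 1.1  4.4 -3.5]
aim miss mm 1.16060319137171
```

View pics/s13.png

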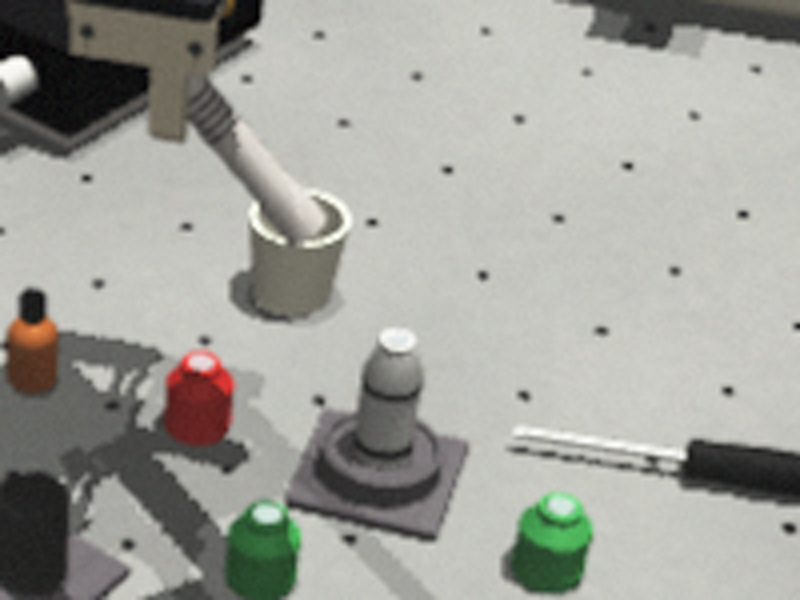

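View pics/t13.png

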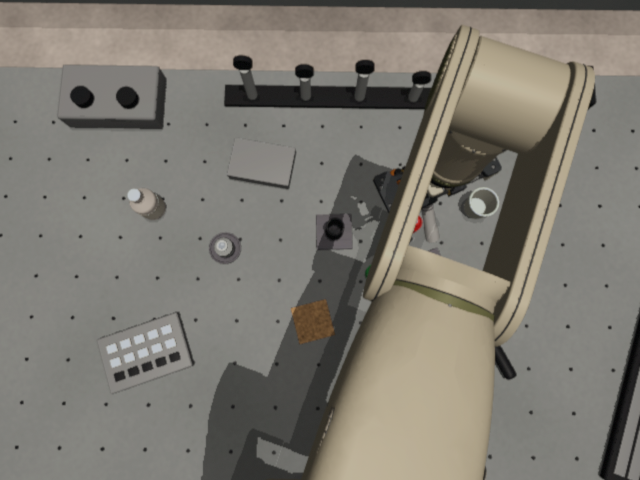

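```bash
python3 -m inch '[{"x":0,"y":1,"z":-1,"twist":0},{"x":1,"y":2,"z":-1,"twist":0},{"x":0,"y":1,"z":-1,"twist":0},{"x":0,"y":0,"z":0,"twist":0},{"x":0,"y":0,"z":0,"twist":0},{"x":0,"y":0,"z":0,"twist":0}]' -1 40
python3 lens.py; python3 - <<'E'
from h import *
s,R=state(); g=s["tool_pos"]+R[:,1]*.167
c,W=cloud("top"); cs,Ws=cloud("side")
L=(W-g)@np.stack([R[:,0],R[:,2],[0,0,1]]).T
k=(abs(L[...,0])<.03)&(L[...,2]<-.01)&(W[...,2]>.13)&(abs(L[...,1])<.12)
q=L[k]*1000; print(len(q))
al=-(q[:,1]+q[:,2])*.7071; pe=(q[:,1]-q[:,2])*.7071
for a,b in((30,55),(55,70),(80,95),(95,115)):
    w=(al>a)&(al<b)
    if w.sum()>3: print(a,b,w.sum(),"x min/max",q[w,0].min().round(1),q[w,0].max().round(1),"upper surf pe min",np.percentile(pe[w],5).round(1),"almax",al[w].max().round(1))
for n,W in(("top",W),("side",Ws)):
    m=(np.hypot(W[...,0]-.5394,W[...,1]+.2355)<.014)&(W[...,2]>.097)&(W[...,2]<.11)
    if m.sum(): print(n,"tall nose",m.sum(),W[m].mean(0).round(4))
    m=(np.hypot(W[...,0]-.587,W[...,1]-.2105)<.02)&(W[...,2]>.047)&(W[...,2]<.06)
    if m.sum(): print(n,"squat nose",m.sum(),W[m].mean(0).round(4))
cv2.imwrite("pics/t14.png",cv2.resize(c["color"][140:300,360:520,::-1],(600,600),interpolation=2))
cv2.imwrite("pics/s14.png",cs["color"][:,:,::-1])
E
```

```text
t: 36.5
tool_pos: [0.6591, -0.1801, 0.3973]
orientation: [-1.385, 0.882, -0.882]
force: [0.1, -0.4, -1.2]
opening: 0.0206
t 36.5 pos [ 0.6591 -0.1801  0.3973] open 0.0206 F [ 0.1 -0.4 -1.2]
[[ 0.423  0.     0.906]
 [-0.906 -0.     0.423]
 [ 0.    -1.     0.   ]]
corners [412.  155.5] [404. 163.] lens px [408.  159.3] lens W [ 0.5892 -0.2127  0.1606] tilt from vertical 43.3
lens rel grip m,z,x mm -77.1 -69.7 0.0
dir [-0.622 -0.29  -0.727] dist now 0.0802 move tool mm [-0.5  0.4  0.1]
aim miss mm 0.6000319328521756
t 36.55 pos [ 0.6591 -0.1801  0.3973] open 0.0209 F [ 0.5 -1.   0.1]
[[ 0.423  0.     0.906]
 [-0.906  0.     0.423]
 [ 0.    -1.     0.   ]]
417
30 55 124 x min/max -10.4 10.0 upper surf pe min -19.7 almax 54.9
55 70 76 x min/max -9.8 10.2 upper surf pe min -18.9 almax 69.5
80 95 93 x min/max -11.6 12.6 upper surf pe min -20.6 almax 94.9
95 115 55 x min/max -11.3 13.2 upper surf pe min -19.8 almax 107.4
top squat nose 99 [0.5867 0.2079 0.0509]
side tall nose 58 [ 0.5395 -0.232   0.1022]
side squat nose 114 [0.5858 0.2114 0.0515]
```

View pics/t14.png

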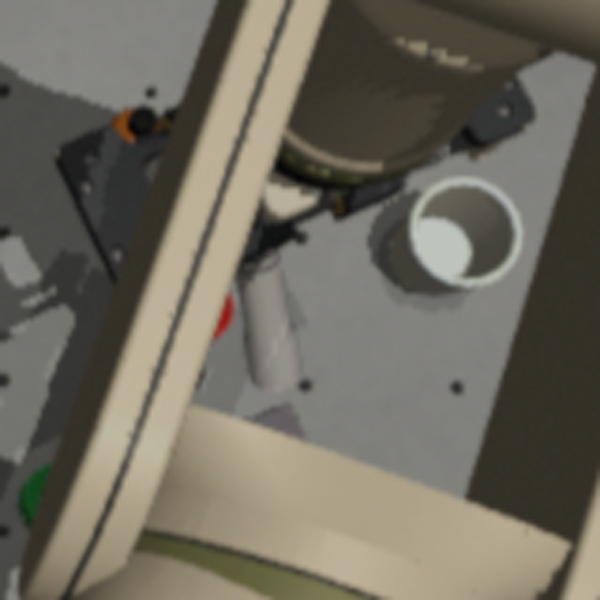

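View pics/s14.png

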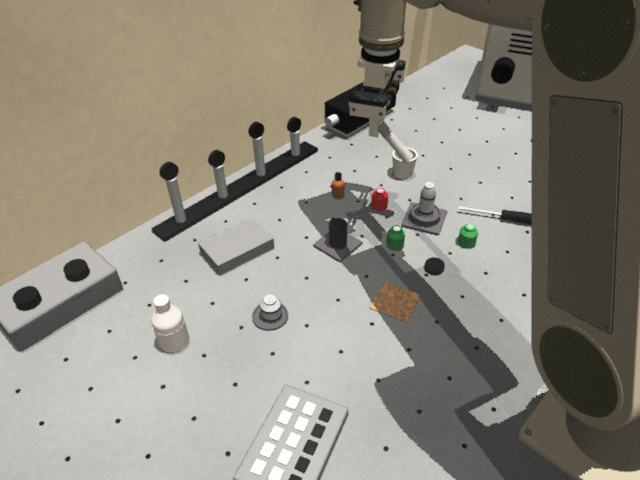

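```bash
python3 -m inch '[{"x":0,"y":0,"z":0,"twist":0},{"x":0,"y":0,"z":0,"twist":0},{"x":0,"y":0,"z":0,"twist":0},{"x":0,"y":0,"z":0,"twist":0},{"x":0,"y":0,"z":0,"twist":0},{"x":0,"y":0,"z":0,"twist":0},{"x":0,"y":0,"z":0,"twist":0},{"x":0,"y":0,"z":0,"twist":0},{"x":0,"y":0,"z":0,"twist":0},{"x":0,"y":0,"z":0,"twist":0}]' -1 40
python3 lens.py
```

```text
t: 37.65
tool_pos: [0.6591, -0.1801, 0.3972]
orientation: [-1.385, 0.882, -0.882]
force: [-0.4, -0.7, -0.6]
opening: 0.021
t 37.65 pos [ 0.6591 -0.1801  0.3972] open 0.021 F [-0.4 -0.7 -0.6]
[[ 0.423  0.     0.906]
 [-0.906  0.     0.423]
 [ 0.    -1.     0.   ]]
corners [412.  155.5] [404. 163.] lens px [408.  159.3] lens W [ 0.5892 -0.2127  0.1607] tilt from vertical 43.5
lens rel grip m,z,x mm -77.2 -69.6 -0.0
dir [-0.623 -0.291 -0.726] dist now 0.0802 move tool mm [-0.4  0.6  0.3]
aim miss mm 0.7611686866730409
```

The torch hasn't moved in over a second: tilt 43.5°, 80 mm away, aim within about 1 mm. Handing in.

```bash
python3 -c "
from plant import robot; print(robot.close_job())"
```

```text
the job is handed in; nothing more can be done
None
```

I swapped the two objectives, tipped the torch, and handed the job in at about 37.7 s with the torch still held in the air.

**Objectives:** I parked the squat one on the cork mat, moved the tall one to the inspection stand, then moved the squat one into the dish. Each was lowered until it touched, with contact forces of about 10 N or less, and released. Both cameras showed both standing upright inside their rims. None of the bystanders was touched, as far as the pictures show.

**Torch:** The moves can't tilt the tool, so I drew the torch out and turned it in a light grip by leaning it against the rim of its fixed holder. The first push gave only about 36°, so I pushed it again, then tightened the grip to 40 N and aimed it.

**Last checks:**
- **Slant:** about 43.5° from vertical.
- **Distance:** torch lens about 80 mm from the tall objective's lens.
- **Aim:** off by about 1 mm.
- **Steadiness:** no change over a 1 s hold.

**Disagreements:** The top camera's depth put the torch axis about 2 mm from where the side camera did. One earlier, cruder measurement gave a slant of 46°. The side camera's depth also put the tall objective's top about 4 mm from where the top camera and the release position put it, which matches that camera's usual offset. I made no correction for any of these.

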